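# Turn the blanks over on the vacuum hold-down table

### The arm

A 6-joint arm with a two-finger parallel gripper is mounted at the origin on the work surface. World frame = base frame: x ahead of the robot, y to its left, z up, the work surface at z = 0. Lengths are in mm, angles in rad, forces in N, time in s.
With the tool pointing down it reaches from about 350 to 975 mm from the base axis. Payload 7.1 kg.
Tool frame: the origin (TCP) lies at the very end of the fingers, on their centre line; the grasp point (between the pads) lies 19 mm behind it (ctrl.grasp_offset is the distance from the TCP to the grasp point, in mm); z points along the fingers, y is the line along which they close (so a half turn about z gives the same grasp; the last joint's range is limited). The gripper opens to 88 mm and grips with 3 to 60 N. Pads are 20 mm wide; open, the fingers measure 115 mm over their backs; the gripper's body (75 mm by 178 mm) begins 61 mm behind the grasp point.
Start: joints at [1.153, 0.423, 1.63, -0, 1.089, -0.019], TCP at [242.663, 575.951, 222.675] pointing down, gripper open.
Joint ranges: [-3, 3], [-0.9, 2.11], [0.09, 2.58], [-1.31, 4.45], [0.11, 2.69], [-2.54, 2.54]. Speed limits (rad/s): [2.39, 2.39, 3.01, 3.14, 3.14, 3.14].

### API

Orientations are given as a rotation vector (axis times angle).
In Python, from workcell import ctrl, viewer, ticket, models gives the robot as it stands.
- The arm moves only by the tool play_rows, never from a script. Its arguments are lists of equal length, an entry for each row: "dp": the shift along the world's x, y, z in mm, a list of three; "yaw": the turn about the world's z in degrees. In form: {"dp": [[tx, ty, tz], ...], "yaw": [yaw, ...]}. A call has 1 to 8 rows; each row shifts and turns the commanded pose from where the row before left it; what a row does not reach is not made up. A row lasts 1/12 s, in which the tool goes at most 41.7 mm and 7.16 degrees, less where a joint would pass 70% of its speed; a pose out of reach is approached as far as the arm can. A call is refused whole if a number of a shift passes 41.7 or a number of a turn 7.16, either way. A call with a gripper value outside its range is refused whole. "gripper" is the closure, from 0 (fully open) to 1 (shut), set as the call begins (left out, the last holds). The fingers move at their own pace and stop on an object; the grip force is fixed at half the most. Time passes only in rows, so rows that do not move let the fingers close. It gives the time, the measured TCP pose, the force, the opening and the grip force at its end, in the units of the state.
- ctrl.get_obs(): the state, without advancing time (a new reading comes with each control period).
- viewer.get_image(name): name is "side" or "top" or "wrist"; returns a dict with "pixels" (384x512x3 uint8, red, green, blue), "range_z" (384x512 float32, mm along the optical axis (not along the pixel's ray), 0 where there is no reading), "fx", "fy", "cx", "cy" (pixels), "T" (4x4, takes a point from camera to world coordinates); the wrist camera has in their place "hand_eye" (4x4, takes a point from camera to tool coordinates, whose origin is the TCP and whose axes are the flange's). Camera axes: x right, y up, looking along -z (the intrinsics and any distortion apply to the point x, -y, -z); pixel columns grow to the right and rows downward; lengths in mm; the calibration is good to about 2 mm. A picture is of the moment at which its call begins: read the wrist's pose just before it.
- ticket.close_job(): hands the job in; it is judged then, once.
Trained networks look in a picture, given as the dict that the camera call returned (one of the last four; its "shot" number tells which), for a name from the list of things; names that differ only in an ending like _2 or _b are one class to them, and where a whole thing is asked for, a point or a joint stands for the part that bears it (a point fixed in the world has none). Each returns a list of dicts, best first, with "conf" (0 to 1); they miss things now and then, are a little off and sometimes report something else, mostly with a low value. They report only what shows in the picture. A call takes as long as a camera call.
- models.look_for(picture, name): "bbox" ([centre column, centre row, width, height] in pixels, round what is visible of it).
- models.landmark_of(picture, name): "location" ([column, row] in pixels: a listed point, or the origin of a listed thing).
The state is a dict: "t": time; "qpos": joint angles; "qvel": joint speeds; "joint_torque": joint torques, N m; "ee_pos": TCP position; "orientation": TCP orientation; "ft_force": force on the tool from outside, world axes, zero at the start; "moment": the same for the moment, N m; "width": finger opening in mm; "grasp_force": force on a finger pad.
Only numpy, scipy, OpenCV 4.12 (cv2) and the standard library are available. Lean on these libraries where they do the work, as an engineer would, in place of code of your own. Each camera call takes 0.05 s, during which the arm holds its last target. There are 200 camera calls.

### The job

The blanks on the vacuum table are sanded on their pale face: set the table up for the second side. Push the red selector in and turn it from full vacuum (green) to release (white), turn every blank over so that it lies rough dark face up, flat and square on a marked place and covering its gasket, then push and turn the selector back to full vacuum (green), sprung out in its notch. Never lift a blank while the vacuum is on, and leave the other things on the bench alone.

Things in the scene. Friction and masses are not known exactly. Their poses are not given: they have to be found in the camera images.
- vac_table: Vacuum hold-down table fixed to the bench: flat aluminium plate, 22 high, x -95 to 95, y -210 to 245, with three places in a row, and a control head at its +y end. Origin: on the bench under the middle place; x across the plate, away from the robot (yaw up to 0.2 rad), y along the row to the head, z up. Fixed.
- head (a point): centre of the control head's top face, 50 above the bench, at x 0, y 300 in the table's frame: a dark blue-grey block 160 (x) x 110 (y). On it stand the selector (axis at x -30, y 300) and a round vacuum gauge, 48 across and 13 high, at x 52, y 312, whose needle follows the selector.
- zone_0 (a point): centre of place 0 on the plate's top face, at y -140 in the table's frame, z 22; marked by a black gasket loop 50 x 24 and red corner marks 90 x 56 (90 along the table's x)
- zone_1 (a point): centre of place 1 on the plate's top face, at y 0 in the table's frame, z 22; marked by a black gasket loop 50 x 24 and red corner marks 90 x 56 (90 along the table's x)
- zone_2 (a point): centre of place 2 on the plate's top face, at y 140 in the table's frame, z 22; marked by a black gasket loop 50 x 24 and red corner marks 90 x 56 (90 along the table's x)
- blank_a: Hardwood blank, a block 90 (own x) x 56 (own y) x 24 (own z), 90 g, plain flat faces; origin at its centre. Its +z face is pale and sanded, its -z face is dark and rough-sawn. Starts pale face up near the centre of a place, own x along the table's x within 0.08 rad. Two or three of the three blanks are present; absent: None.
- blank_b: Hardwood blank, a block 90 (own x) x 56 (own y) x 24 (own z), 90 g, plain flat faces; origin at its centre. Its +z face is pale and sanded, its -z face is dark and rough-sawn. Starts pale face up near the centre of a place, own x along the table's x within 0.08 rad. Two or three of the three blanks are present; absent: None.
- blank_c: Hardwood blank, a block 90 (own x) x 56 (own y) x 24 (own z), 90 g, plain flat faces; origin at its centre. Its +z face is pale and sanded, its -z face is dark and rough-sawn. Starts pale face up near the centre of a place, own x along the table's x within 0.08 rad. Two or three of the three blanks are present; absent: None.
- selector (a joint): turn of the push-to-turn selector (rad), growing clockwise from above: 0 RELEASE (white dot, vacuum off), 0.70 LOW (yellow), 1.40 FULL (green, the start); stops at -0.08 and 1.48. Held in each notch with 0.08 play; turns freely, past LOW too, only while pushed in 8 mm or more. Let go within 0.07 of a position it springs out into the notch; elsewhere it stays in, caught between.
- selector_push (a joint): how far the selector is pushed in (m), straight down: 0 = sprung out and caught, 0.010 = fully in. The spring needs 5 N to start and 10 N fully in; turning it then takes under 0.1 N m.
- selector_grip (a point): on the selector's vertical axis, inside its red grip bar, 88 above the bench when sprung out (moves with it). Bar 48 long, 14 wide, 26 high on a round black skirt, diameter 58, 6 thick, top 20 below this point, underside 12 above the head. x axis along the bar to its white pointer mark, parallel to the table's x at joint value 0.
- sanding_block: loose bystander: dark sanding block 45 x 75 x 26, standing close to the vacuum table's near long side; origin at the centre of its underside
- dust_brush: loose bystander: bench brush lying close to the vacuum table's far long side; origin at the centre of its underside
- wax_tin: loose bystander: round brass-coloured wax tin, diameter 68, 45 tall, beyond the vacuum table; origin at the centre of its underside
- tape: loose bystander: roll of cream tape lying flat, diameter 96, 24 high; origin at the centre of its underside
- square: loose bystander: try square lying flat, wooden stock 100 long and steel blade 150 long; origin under the middle of the stock
- pencil: loose bystander: flat red carpenter's pencil 172 long, 8 wide, 7 high; origin at the centre of its underside

How it is judged (in metres and radians):
On the way, in this order (a step that is already met when the one before it is completed fails the run):
1. the selector is at release (white), sprung out in its notch (value of joint selector between -0.12 and 0.12 rad and value of joint selector_push below 0.002 m), for 0.2 s.
2. every blank lies rough face up, flat and square on a place, the selector still at release (all of step 1 and angle between each of blank_a, blank_b, blank_c's own z axis and vertical above 3.05 rad and angle between the x axis of each of blank_a, blank_b, blank_c and the x axis of vac_table, either way round below 0.15 rad and (horizontal distance between blank_a and zone_0 below 0.012 m or horizontal distance between blank_a and zone_1 below 0.012 m or horizontal distance between blank_a and zone_2 below 0.012 m) and z of blank_a in the frame of vac_table between 0.03 and 0.038 m and linear speed of each of blank_a, blank_b, blank_c below 0.02 m/s and (horizontal distance between blank_b and zone_0 below 0.012 m or horizontal distance between blank_b and zone_1 below 0.012 m or horizontal distance between blank_b and zone_2 below 0.012 m) and z of blank_b in the frame of vac_table between 0.03 and 0.038 m and (horizontal distance between blank_c and zone_0 below 0.012 m or horizontal distance between blank_c and zone_1 below 0.012 m or horizontal distance between blank_c and zone_2 below 0.012 m) and z of blank_c in the frame of vac_table between 0.03 and 0.038 m), for 0.2 s.
3. the selector is back at full vacuum (green), sprung out in its notch (value of joint selector between 1.28 and 1.52 rad and value of joint selector_push below 0.002 m), for 0.2 s.
At the end, for the whole second after the job is handed in: Every blank present lies at rest dark face up (within 0.09 rad of flat) on the plate, its centre within 12 mm of a place's centre and its long side within 0.15 rad of the table's x (either way round), and the selector is within 0.12 rad of full vacuum and sprung out (pushed in less than 2 mm) (all of step 3 and angle between each of blank_a, blank_b, blank_c's own z axis and vertical above 3.05 rad and angle between the x axis of each of blank_a, blank_b, blank_c and the x axis of vac_table, either way round below 0.15 rad and (horizontal distance between blank_a and zone_0 below 0.012 m or horizontal distance between blank_a and zone_1 below 0.012 m or horizontal distance between blank_a and zone_2 below 0.012 m) and z of blank_a in the frame of vac_table between 0.03 and 0.038 m and linear speed of each of blank_a, blank_b, blank_c below 0.02 m/s and (horizontal distance between blank_b and zone_0 below 0.012 m or horizontal distance between blank_b and zone_1 below 0.012 m or horizontal distance between blank_b and zone_2 below 0.012 m) and z of blank_b in the frame of vac_table between 0.03 and 0.038 m and (horizontal distance between blank_c and zone_0 below 0.012 m or horizontal distance between blank_c and zone_1 below 0.012 m or horizontal distance between blank_c and zone_2 below 0.012 m) and z of blank_c in the frame of vac_table between 0.03 and 0.038 m); the robot touches nothing.
It fails at once if a blank is lifted (its centre more than 90 mm above the bench) while the selector is not at release (value of joint selector above 0.35 rad and height (world z) of any of blank_a, blank_b, blank_c above 0.09 m).
It fails at once if another thing on the bench is pushed more than 40 mm from where it stood (distance of any of sanding_block, dust_brush, wax_tin, tape, square, pencil from where it was at the start of the episode above 0.04 m).
Of blank_a, blank_b, blank_c only 2 to 3 are there at a start; the rules pass over those that are not, and their reading is None.
At some moment in a run one of blank_a, blank_b, blank_c may be knocked a few centimetres aside while the robot is not near it.
It also fails if it takes over 210 s, if anything falls off the work surface, if the arm or the gripper's body presses on something with over 40 N, if the wrist force passes 120 N, or if a joint passes its speed limit or range.

## Working session

There is one attempt and no reset: what is moved stays moved. The work goes in short steps, Python scripts to look and compute and a tool call to move; the robot and the scene stay as the last step left them, time stands still between calls to the robot, and variables do not carry over. Pictures are saved under pics/ and viewed, at most 14 in all, crops included, and the job is handed in when it is done.

Besides the shell and the picture viewer there is one more tool, called after ">>>" as name(argument=value, ...), one argument or row to a line, values as JSON. play_rows: Moves the arm, as the interface text tells. Its arguments: {"type":"object","properties":{"dp":{"type":"array"},"yaw":{"type":"array"},"gripper":{"type":"number"}},"required":["dp","yaw"]}

```bash
mkdir -p pics; cat > h.py <<'E'
import numpy as np, cv2
from scipy.spatial.transform import Rotation as R
from workcell import ctrl, viewer, ticket, models
def tool():
    o=ctrl.get_obs(); T=np.eye(4); T[:3,:3]=R.from_rotvec(o['orientation']).as_matrix(); T[:3,3]=o['ee_pos']; return T
def snap(name):
    W=tool(); p=viewer.get_image(name)
    p['W']=p['T'] if name!='wrist' else W@p['hand_eye']; return p
def w(p,u,v,z=None):
    "pixel to world: at the plane height z, or by depth"
    d=np.array([(u-p['cx'])/p['fx'],-(v-p['cy'])/p['fy'],-1.])
    M=np.array(p['W']); r=M[:3,:3]@d; o=M[:3,3]
    k=(z-o[2])/r[2] if z is not None else p['range_z'][int(round(v)),int(round(u))]
    return o+k*r
def save(p,f): cv2.imwrite('pics/'+f,p['pixels'][:,:,::-1])
E
python3 - <<'E'
from h import *
np.set_printoptions(precision=1,suppress=True)
o=ctrl.get_obs(); print(o['t'],o['orientation'],o['ee_pos'],o['ft_force'],o['width'],tool()[:3,:3])
p=snap('top');save(p,'top0.png'); print([k for k in p])
for n in ['head','zone_0','zone_1','zone_2','selector_grip','blank_a']:
    for r in models.landmark_of(p,n)[:3]:
        u,v=r['location']; print(n,round(r['conf'],2),u,v,w(p,u,v))
q=snap('wrist');save(q,'wr0.png')
E
```

```text
0.0 [-0.6 -3.1  0. ] [242.5 575.5 221.9] [ 0.7 -0.3  0.5] 88.12365578641212 [[-0.9  0.4 -0. ]
 [ 0.4  0.9 -0. ]
 [ 0.  -0.  -1. ]]
['pixels', 'range_z', 'fx', 'fy', 'cx', 'cy', 'T', 'shot', 'W']
head 0.86 173.5 192.9 [594.2 236.5  70.7]
head 0.35 219.5 141.1 [771.7  96.3  44.8]
zone_0 0.88 309.2 206.5 [ 552.8 -191.6   43.3]
zone_0 0.8 264.6 200.4 [576.8 -50.4  23.1]
zone_0 0.8 223.8 199.5 [576.1  80.1  48.6]
zone_1 0.88 309.2 206.5 [ 552.8 -191.6   43.3]
zone_1 0.8 264.6 200.4 [576.8 -50.4  23.1]
zone_1 0.8 223.8 199.5 [576.1  80.1  48.6]
zone_2 0.88 309.2 206.5 [ 552.8 -191.6   43.3]
zone_2 0.8 264.6 200.4 [576.8 -50.4  23.1]
zone_2 0.8 223.8 199.5 [576.1  80.1  48.6]
selector_grip 0.71 170.1 198.5 [571.9 241.   95.9]
blank_a 0.94 224.6 200.4 [573.7  77.8  45.2]
blank_a 0.89 308.1 205.3 [ 556.6 -188.2   43.9]
blank_a 0.71 175.4 192.7 [594.4 230.1  72.6]
```

View pics/top0.png

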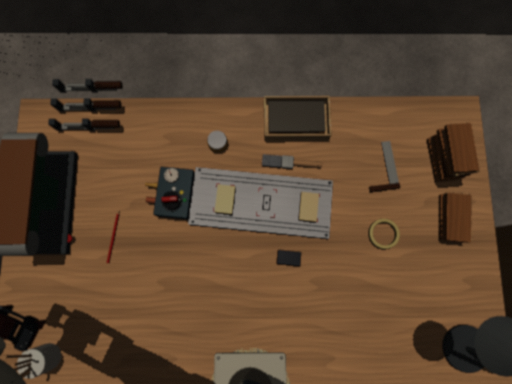

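>>> play_rows(
  dp=[
    [20, -20, 5],
    [20, -20, 5],
    [20, -20, 5],
    [20, -20, 5],
    [20, -20, 5],
    [20, -20, 5],
    [20, -20, 5],
    [20, -20, 5],
  ],
  yaw=[-4, -4, -4, -4, -4, -4, -4, -4],
)

```text
t: 1.07
ee_pos: [403.5, 414.9, 263.0]
orientation: [1.452, 2.786, 0.0]
ft_force: [-0.2, 0.3, 0.1]
width: 87.8
grasp_force: 0.0
```

>>> play_rows(
  dp=[
    [20, -20, 5],
    [20, -20, 5],
    [20, -20, 5],
    [20, -20, 5],
    [20, -20, 5],
    [20, -20, 5],
    [15, -20, 5],
    [0, 0, 0],
  ],
  yaw=[-4, -4, -4, -4, -4, -4, -4, -2],
)

```text
t: 1.73
ee_pos: [540.6, 273.0, 298.8]
orientation: [2.126, 2.31, 0.002]
ft_force: [0.2, 0.3, -0.1]
width: 87.6
grasp_force: 0.0
```

```bash
python3 - <<'E'
from h import *
np.set_printoptions(precision=1,suppress=True)
T=tool();print(T)
p=snap('wrist');save(p,'w1.png'); print(p['hand_eye'],p['fx'])
for n in ['head','zone_2','selector_grip','blank_a']:
    for r in models.landmark_of(p,n)[:3]:
        u,v=r['location']; print(n,round(r['conf'],2),u,v,w(p,u,v))
E
```

```text
[[ -0.1   1.    0.  540.6]
 [  1.    0.1  -0.  273. ]
 [ -0.    0.   -1.  298.8]
 [  0.    0.    0.    1. ]]
[[  -0.     1.     0.3   75.9]
 [   1.     0.     0.     0.3]
 [   0.     0.3   -1.  -163.2]
 [   0.     0.     0.     1. ]] 342.7310199097008
head 0.96 306.5 188.2 [608.  241.7  52.8]
zone_2 0.66 260.7 365.4 [577.8 -57.   22.1]
zone_2 0.62 274.7 286.7 [582.9  98.2  47.6]
selector_grip 0.57 283.5 188.7 [575.  249.9  94.5]
blank_a 0.81 271.0 294.9 [579.1  85.1  47.7]
```

View pics/w1.png

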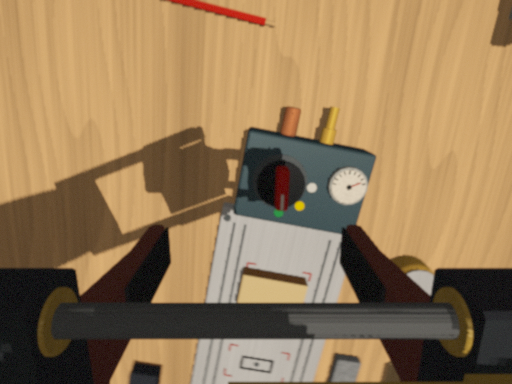

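```bash
cat >> h.py <<'E'
def cloud(p,mask):
    v,u=np.nonzero(mask&(p['range_z']>0)); k=p['range_z'][v,u]
    d=np.stack([(u-p['cx'])/p['fx'],-(v-p['cy'])/p['fy'],-np.ones(len(u))])*k
    M=np.array(p['W']); return (M[:3,:3]@d).T+M[:3,3]
def rect(P):
    c,s,a=cv2.minAreaRect(P[:,:2].astype(np.float32)); 
    if s[0]<s[1]: s=s[::-1]; a+=90
    return np.round(c,1),np.round(s,1),round((a+90)%180-90,1)
def red(p):
    i=p['pixels'].astype(int); return (i[:,:,0]>2*i[:,:,1]+20)&(i[:,:,0]>2*i[:,:,2]+20)
E
python3 - <<'E'
from h import *
p=snap('wrist')
P=cloud(p,red(p)); 
near=np.hypot(P[:,0]-577,P[:,1]-247)<45
S=P[near]; print(len(S),np.percentile(S[:,2],[5,50,95,100]))
print('bar',rect(S[S[:,2]>90]),S[S[:,2]>90].mean(0))
Z=P[(abs(P[:,2]-22)<4)&(P[:,1]<200)]; print(len(Z)); print(np.round(Z[np.argsort(Z[:,1])][::max(1,len(Z)//30)],0).tolist())
E
```

```text
529 [ 74.00160932  94.57559263  96.19611395 378.09141746]
bar (array([573.8, 250.2]), array([50.3, 17.1]), 88.3) [573.45660593 251.33169723  95.34297528]
0
[]
```

>>> play_rows(
  dp=[
    [8, -8, -28],
    [8, -8, -28],
    [8, -8, -28],
    [8, -8, -28],
    [2, -2, -18],
    [0, 0, 0],
    [0, 0, 0],
  ],
  yaw=[0, 0, 0, 0, 0, 0, 0],
)

```text
t: 2.62
ee_pos: [570.8, 242.3, 166.9]
orientation: [-2.117, -2.319, 0.003]
ft_force: [0.6, 0.2, -0.1]
width: 87.7
grasp_force: 0.0
```

```bash
python3 - <<'E'
from h import *
p=snap('wrist');save(p,'w2.png')
print(tool()[:3,3])
P=cloud(p,red(p)); 
near=np.hypot(P[:,0]-577,P[:,1]-247)<50
S=P[near]; 
for lo in (90,93): 
    Q=S[(S[:,2]>lo)&(S[:,2]<100)]; print(len(Q),'bar',rect(Q),Q.mean(0))
# skirt: dark points z 62..72
i=p['pixels'].max(2); D=cloud(p,i<70); D=D[(D[:,2]>60)&(D[:,2]<72)&(np.hypot(D[:,0]-577,D[:,1]-247)<45)]
print('skirt',len(D),cv2.minEnclosingCircle(D[:,:2].astype(np.float32)),np.median(D[:,2]))
for r in models.landmark_of(p,'selector_grip')[:2]:
        u,v=r['location']; print(round(r['conf'],2),u,v,w(p,u,v,88))
E
```

```text
[571.62285197 242.73264329 168.28503697]
1025 bar (array([574.4, 247.6]), array([47. , 13.9]), -86.4) [574.12888278 251.07574384  94.73548345]
954 bar (array([574.4, 247.6]), array([47. , 13.6]), -86.4) [574.09811006 250.69182116  94.91892844]
skirt 2702 ((574.1029663085938, 247.03028869628906), 28.985904693603516) 69.1861897978792
0.79 258.4 196.9 [573.04683631 245.07220351  88.        ]
```

View pics/w2.png

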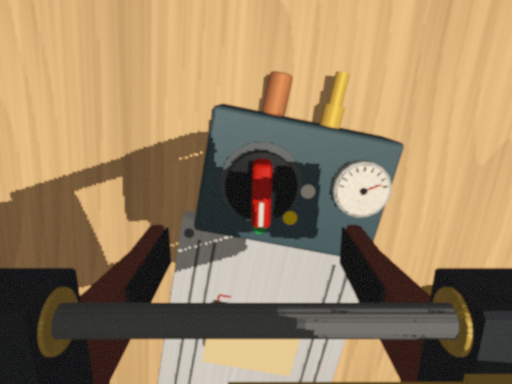

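>>> play_rows(
  dp=[
    [1, 1, -20],
    [1, 2, -25],
    [0.5, 1.5, -25],
    [0, 0, -18],
    [0, 0, -7],
    [0, 0, 0],
    [0, 0, 0],
  ],
  yaw=[-1, 0, 0, 0, 0, 0, 0],
)

```text
t: 3.3
ee_pos: [574.9, 247.1, 74.1]
orientation: [2.138, 2.3, 0.003]
ft_force: [0.0, 0.2, -0.1]
width: 87.8
grasp_force: 0.0
```

>>> play_rows(
  dp=[
    [0, 0, 0],
    [0, 0, 0],
    [0, 0, 0],
    [0, 0, 0],
    [0, 0, 0],
    [0, 0, 0],
    [0, 0, 0],
    [0, 0, 0],
  ],
  yaw=[0, 0, 0, 0, 0, 0, 0, 0],
  gripper=1,
)

```text
t: 3.97
ee_pos: [574.1, 246.4, 72.7]
orientation: [-2.14, -2.3, 0.0]
ft_force: [0.8, -0.6, -0.2]
width: 37.9
grasp_force: 0.0
```

Fingers close slowly; keep closing, then push.

>>> play_rows(
  dp=[
    [0, 0, 0],
    [0, 0, 0],
    [0, 0, 0],
    [0, 0, 0],
    [0, 0, 0],
    [0, 0, 0],
    [0, 0, 0],
    [0, 0, 0],
  ],
  yaw=[0, 0, 0, 0, 0, 0, 0, 0],
)

```text
t: 4.63
ee_pos: [574.6, 246.5, 72.7]
orientation: [2.139, 2.3, 0.001]
ft_force: [2.5, 0.5, -3.4]
width: 14.0
grasp_force: 30.0
```

>>> play_rows(
  dp=[
    [0, 0, -3],
    [0, 0, -3],
    [0, 0, -2],
    [0, 0, -2],
    [0, 0, 0],
    [0, 0, 0],
  ],
  yaw=[0, 0, 0, 0, 0, 0],
)

```text
t: 5.13
ee_pos: [574.6, 246.5, 63.6]
orientation: [2.139, 2.3, 0.001]
ft_force: [-0.9, -2.8, 9.5]
width: 13.7
grasp_force: 30.0
```

>>> play_rows(
  dp=[
    [0, 0, 0],
    [0, 0, 0],
    [0, 0, 0],
    [0, 0, 0],
    [0, 0, 0],
    [0, 0, 0],
    [0, 0, 0],
    [0, 0, 0],
  ],
  yaw=[5, 5, 5, 5, 5, 5, 5, 5],
)

```text
t: 5.8
ee_pos: [574.4, 246.4, 63.7]
orientation: [1.217, 2.896, 0.0]
ft_force: [-0.9, -2.7, 9.2]
width: 13.8
grasp_force: 30.0
```

>>> play_rows(
  dp=[
    [0, 0, 0],
    [0, 0, 0],
    [0, 0, 0],
    [0, 0, 0],
    [0, 0, 0],
    [0, 0, 0],
    [0, 0, 0],
    [0, 0, 0],
  ],
  yaw=[5, 5, 5, 5, 5, 5, 5, 5],
)

```text
t: 6.47
ee_pos: [574.3, 246.3, 63.6]
orientation: [0.153, 3.138, -0.0]
ft_force: [-0.8, -2.7, 9.3]
width: 13.8
grasp_force: 30.0
```

>>> play_rows(
  dp=[
    [0, 0, 0],
    [0, 0, 0],
  ],
  yaw=[0, 0],
)

```text
t: 6.63
ee_pos: [574.3, 246.2, 63.6]
orientation: [0.159, 3.137, -0.0]
ft_force: [-0.8, -3.6, 8.0]
width: 14.1
grasp_force: 30.0
```

```bash
python3 - <<'E'
from h import *
T=tool();o=ctrl.get_obs();print(T[:3,3],np.degrees(np.arctan2(T[1,1],T[0,1])),o['moment'],o['ft_force'],o['qpos'])
E
```

```text
[574.32528459 246.24428423  63.60969043] 84.18315549413357 [-0.50370973  0.15294154  0.00109371] [-0.75069446 -3.63865943  8.01643273] [ 3.86180736e-01  6.30079763e-01  1.71387150e+00 -5.05403200e-04
  7.97411270e-01 -1.08273953e+00]
```

>>> play_rows(
  dp=[
    [0, 0, 3],
    [0, 0, 3],
    [0, 0, 3],
    [0, 0, 0],
    [0, 0, 0],
  ],
  yaw=[0, 0, 0, 0, 0],
)

```text
t: 7.05
ee_pos: [574.3, 246.3, 72.0]
orientation: [0.16, 3.137, -0.0]
ft_force: [0.6, -2.1, 5.1]
width: 13.9
grasp_force: 30.0
```

>>> play_rows(
  dp=[
    [0, 0, 0],
    [0, 0, 0],
    [0, 0, 0],
    [0, 0, 0],
    [0, 0, 0],
    [0, 0, 0],
  ],
  yaw=[0, 0, 0, 0, 0, 0],
  gripper=0,
)

```text
t: 7.55
ee_pos: [574.0, 246.5, 71.4]
orientation: [-0.16, -3.137, 0.0]
ft_force: [0.8, 0.0, 0.2]
width: 50.4
grasp_force: 0.0
```

>>> play_rows(
  dp=[
    [0, 0, 20],
    [0, 0, 30],
    [0, 0, 30],
    [0, 0, 20],
    [0, -35, 15],
    [0, -40, 0],
    [0, -40, 0],
    [0, -40, 0],
  ],
  yaw=[0, 0, 0, 0, 0, 0, 0, 0],
)

```text
t: 8.22
ee_pos: [574.0, 90.2, 187.2]
orientation: [0.158, 3.137, 0.0]
ft_force: [0.9, -1.0, -0.5]
width: 88.1
grasp_force: 0.0
```

>>> play_rows(
  dp=[
    [0, -40, 0],
    [0, -40, 0],
    [0, -40, 0],
    [0, 0, 0],
    [0, 0, 0],
  ],
  yaw=[0, 0, 0, 0, 0],
)

```text
t: 8.63
ee_pos: [574.0, -30.5, 186.7]
orientation: [0.167, 3.137, 0.0]
ft_force: [0.2, 0.3, -0.8]
width: 87.6
grasp_force: 0.0
```

```bash
python3 - <<'E'
from h import *
T=tool();print(T[:3,3],T[:2,0])
p=snap('wrist');save(p,'w3.png')
E
```

```text
[574.04263121 -30.49215867 186.68909233] [-0.99438013  0.10586862]
```

View pics/w3.png

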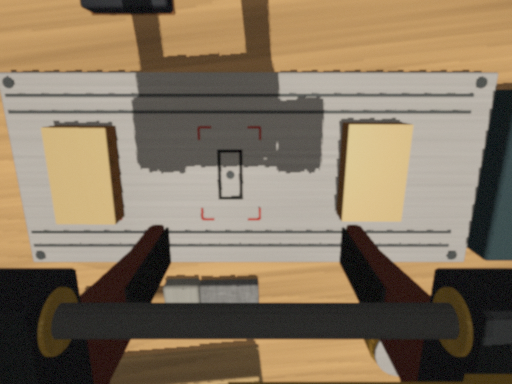

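```bash
cat >> h.py <<'E'
def blanks(p,zlo=40,zhi=55):
    v,u=np.nonzero(p['range_z']>0); m=np.zeros(p['range_z'].shape,bool)
    n=m.copy(); n[:]=True; P=cloud(p,n); ok=(P[:,2]>zlo)&(P[:,2]<zhi); m[v[ok],u[ok]]=1
    c,l,s,_=cv2.connectedComponentsWithStats(m.astype(np.uint8))
    for k in range(1,c):
        if s[k,4]>800:
            Q=cloud(p,l==k); print('obj',s[k,:4],rect(Q),'z',np.median(Q[:,2]).round(1),'rgb',np.median(p['pixels'][l==k],0))
E
python3 - <<'E'
from h import *
p=snap('wrist')
blanks(p)
P=cloud(p,red(p)); Z=P[abs(P[:,2]-22)<6]; print('zone1',len(Z),rect(Z))
u0=cloud(p,p['range_z']>0); L=u0[(abs(u0[:,2]-22)<5)]; print('plate',rect(L))
for r in models.landmark_of(p,'zone_1')[:3]:
    u,v=r['location']; print(round(r['conf'],2),u,v,w(p,u,v,22))
q=snap('top'); 
E
```

```text
obj [475  91  37 171] (array([600.8, 190.1]), array([159.7,  29. ]), 3.5) z 50.3 rgb [53. 67. 69.]
obj [338 124  73  99] (array([581.9,  79.3]), array([90.7, 56.8]), -6.3) z 47.2 rgb [220. 195. 143.]
obj [ 38 127  78  98] (array([ 555.9, -188.7]), array([90.5, 57.7]), -6.7) z 47.2 rgb [210. 183. 129.]
obj [110 369 148  15] (array([ 789.7, -130.8]), array([164. ,  12.9]), 86.1) z 45.6 rgb [87. 69. 47.]
zone1 0 (array([0., 0.]), array([0., 0.]), 0.0)
plate (array([624.7, -46.3]), array([468.7, 395.3]), 78.0)
0.57 229.9 175.9 [574.27058699 -52.59638995  22.        ]
```

>>> play_rows(
  dp=[
    [9.5, 27, -20],
    [9.5, 27, -20],
    [9.5, 27, -20],
    [9.5, 26, -20],
    [0, 0, -30],
    [0, 0, -30],
    [0, 0, -20],
    [0, 0, 0],
  ],
  yaw=[0, 0, 0, 0, 0, 0, 0, 0],
)

```text
t: 9.5
ee_pos: [611.2, 80.5, 24.0]
orientation: [-0.156, -3.135, 0.0]
ft_force: [-2.0, 0.1, 0.3]
width: 87.7
grasp_force: 0.0
```

>>> play_rows(
  dp=[
    [0, 0, 0],
    [0, 0, 0],
  ],
  yaw=[0, 0],
)

```text
t: 9.67
ee_pos: [612.1, 79.6, 26.8]
orientation: [-0.158, -3.137, -0.0]
ft_force: [0.1, 0.5, -0.0]
width: 87.6
grasp_force: 0.0
```

>>> play_rows(
  dp=[
    [1, -3, -1],
    [0, 0, 0],
    [0, 0, 0],
    [0, 0, 0],
    [0, 0, 0],
    [0, 0, 0],
    [0, 0, 0],
    [0, 0, 0],
  ],
  yaw=[0, 0, 0, 0, 0, 0, 0, 0],
  gripper=1,
)

```text
t: 10.33
ee_pos: [613.3, 75.3, 26.0]
orientation: [0.16, 3.137, -0.0]
ft_force: [-2.8, -0.3, 3.4]
width: 55.7
grasp_force: 30.0
```

>>> play_rows(
  dp=[
    [0, 0, 4],
    [0, 0, 10],
    [0, 0, 15],
    [0, 0, 20],
    [0, 0, 20],
    [0, 0, 20],
    [0, 0, 0],
    [0, 0, 0],
  ],
  yaw=[0, 0, 0, 0, 0, 0, 0, 0],
)

```text
t: 11.0
ee_pos: [614.0, 75.6, 116.1]
orientation: [0.16, 3.135, 0.001]
ft_force: [0.3, 0.2, -2.3]
width: 56.0
grasp_force: 30.0
```

```bash
python3 - <<'E'
from h import *
p=snap('side');save(p,'s1.png');print(tool()[:3,3])
E
```

```text
[613.01290169  75.45342251 114.75752289]
```

View pics/s1.png

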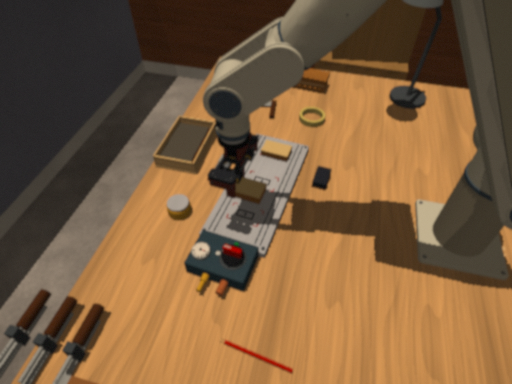

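```bash
python3 - <<'E'
from h import *
p=snap('side')
for u,v in [(240,190),(245,185),(250,184),(260,184),(265,185),(252,198),(260,193),(262,199),(240,196),(248,192)]:
    print(u,v,w(p,u,v).round(),p['pixels'][v,u])
im=p['pixels'][120:270,170:320,::-1]; cv2.imwrite('pics/s2.png',cv2.resize(im,None,fx=4,fy=4))
E
```

```text
240 190 [595.  96. 136.] [81 64 37]
245 185 [587.  75. 135.] [82 63 38]
250 184 [576.  67. 134.] [82 65 37]
260 184 [549.  62. 135.] [83 65 39]
265 185 [536.  61. 134.] [87 70 51]
252 198 [559. 109. 129.] [60 38 17]
260 193 [542.  93. 135.] [80 62 36]
262 199 [536.  92. 112.] [61 51 44]
240 196 [592. 107. 125.] [61 38 18]
248 192 [573.  96. 134.] [83 65 38]
```

View pics/s2.png

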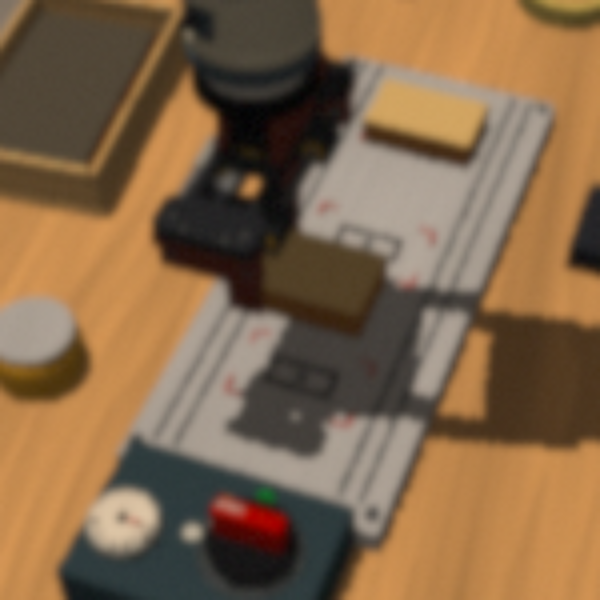

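>>> play_rows(
  dp=[
    [0, 0, -20],
    [0, 0, -25],
    [0, 0, -25],
    [0, 0, -12],
    [0, 0, -2],
    [0, 0, 0],
    [0, 0, 0],
  ],
  yaw=[0, 0, 0, 0, 0, 0, 0],
)

```text
t: 11.68
ee_pos: [613.6, 75.5, 31.1]
orientation: [0.16, 3.137, 0.0]
ft_force: [-0.3, -0.5, 0.0]
width: 55.8
grasp_force: 30.0
```

>>> play_rows(
  dp=[
    [0, 0, 0],
    [0, 0, 0],
    [0, 0, 0],
    [0, 0, 0],
  ],
  yaw=[0, 0, 0, 0],
  gripper=0.45,
)

```text
t: 12.02
ee_pos: [613.6, 75.5, 31.5]
orientation: [0.16, 3.136, 0.0]
ft_force: [-0.5, -0.4, -1.9]
width: 55.6
grasp_force: 30.0
```

>>> play_rows(
  dp=[
    [0, 0, 0],
    [0, 0, 0],
    [0, 0, 0],
    [0, 0, 0],
  ],
  yaw=[0, 0, 0, 0],
  gripper=0.38,
)

```text
t: 12.35
ee_pos: [613.2, 75.5, 30.7]
orientation: [0.16, 3.137, -0.0]
ft_force: [0.2, -0.4, -0.5]
width: 55.5
grasp_force: 30.0
```

>>> play_rows(
  dp=[
    [0, 0, 0],
    [0, 0, 0],
    [0, 0, 0],
  ],
  yaw=[0, 0, 0],
  gripper=0.37,
)

```text
t: 12.6
ee_pos: [613.2, 75.5, 30.6]
orientation: [-0.16, -3.137, 0.0]
ft_force: [0.1, 0.1, -1.3]
width: 55.7
grasp_force: 22.7
```

>>> play_rows(
  dp=[
    [0, 0, 0],
    [0, 0, 0],
    [0, 0, 0],
  ],
  yaw=[0, 0, 0],
  gripper=0.366,
)

```text
t: 12.85
ee_pos: [613.2, 75.4, 30.7]
orientation: [-0.16, -3.137, 0.0]
ft_force: [0.3, 0.3, -0.7]
width: 55.6
grasp_force: 11.0
```

>>> play_rows(
  dp=[
    [0, 0, 0],
    [0, 0, 0],
    [0, 0, 0],
  ],
  yaw=[0, 0, 0],
  gripper=0.364,
)

```text
t: 13.1
ee_pos: [613.2, 75.5, 30.7]
orientation: [0.16, 3.137, 0.0]
ft_force: [0.8, 0.8, -0.6]
width: 55.6
grasp_force: 5.4
```

>>> play_rows(
  dp=[
    [0, 0, 0],
    [0, 0, 0],
    [0, 0, 0],
  ],
  yaw=[0, 0, 0],
  gripper=0.362,
)

```text
t: 13.35
ee_pos: [613.3, 75.5, 30.8]
orientation: [0.16, 3.137, 0.0]
ft_force: [0.2, -0.4, -0.2]
width: 56.0
grasp_force: 0.0
```

>>> play_rows(
  dp=[
    [0, 0, -6],
    [0, 0, 0],
    [0, 0, 0],
  ],
  yaw=[0, 0, 0],
)

```text
t: 13.6
ee_pos: [612.8, 75.5, 24.2]
orientation: [-0.16, -3.137, 0.0]
ft_force: [-0.3, 1.8, -0.8]
width: 56.2
grasp_force: 0.1
```

>>> play_rows(
  dp=[
    [0, 0, 0],
    [0, 0, 0],
    [0, 0, 0],
  ],
  yaw=[0, 0, 0],
  gripper=0.3635,
)

```text
t: 13.85
ee_pos: [613.1, 75.4, 24.6]
orientation: [-0.16, -3.137, 0.0]
ft_force: [0.7, -0.2, -1.0]
width: 55.9
grasp_force: 3.5
```

>>> play_rows(
  dp=[
    [0, 0, 5],
    [-1, 0, 10],
    [-2, 0, 10],
    [-3, 0, 10],
    [0, 0, 0],
    [0, 0, 0],
  ],
  yaw=[0, 0, 0, 0, 0, 0],
)

```text
t: 14.35
ee_pos: [607.7, 75.5, 61.0]
orientation: [0.16, 3.135, 0.001]
ft_force: [-0.1, 0.6, -0.9]
width: 55.9
grasp_force: 3.5
```

```bash
cat >> h.py <<'E'
def probe(x,y,rx=80,ry=45,zlo=26,zhi=150):
    "side-view profile of what lies about x,y: median top z per 10 mm of table x"
    p=snap('side'); P=cloud(p,p['range_z']>0); a=-0.105
    d=P[:,:2]-[x,y]; X=d@[np.cos(a),np.sin(a)]; Y=d@[-np.sin(a),np.cos(a)]
    m=(abs(X)<rx)&(abs(Y)<ry)&(P[:,2]>zlo)&(P[:,2]<zhi)
    for b in range(-rx,rx,10):
        k=m&(X>=b)&(X<b+10)
        if k.sum()>3: print(b+5,k.sum(),'z',np.percentile(P[k,2],[5,50,95]).round(),'Y',Y[k].min().round(),Y[k].max().round())
    return p
E
python3 - <<'E'
from h import *
print(tool()[:3,3]); p=probe(582,79,ry=28)
E
```

```text
[607.68531794  75.53083099  61.04107555]
-55 38 z [61. 72. 83.] Y -24.0 28.0
-45 68 z [67. 82. 85.] Y -26.0 28.0
-35 70 z [71. 82. 85.] Y -26.0 28.0
-25 63 z [68. 83. 85.] Y -27.0 28.0
-15 68 z [66. 83. 85.] Y -28.0 28.0
-5 64 z [74. 83. 84.] Y -27.0 28.0
5 71 z [64. 83. 84.] Y -28.0 28.0
15 30 z [80. 83. 86.] Y -28.0 28.0
25 5 z [ 86. 102. 116.] Y -28.0 6.0
```

>>> play_rows(
  dp=[
    [0, 0, 0],
    [0, 0, 0],
    [0, 0, 0],
    [0, 0, 0],
  ],
  yaw=[0, 0, 0, 0],
  gripper=0.3631,
)

```text
t: 14.73
ee_pos: [606.9, 75.4, 59.3]
orientation: [-0.16, -3.137, 0.0]
ft_force: [-0.2, 0.1, -0.7]
width: 56.1
grasp_force: 2.3
```

```bash
python3 - <<'E'
from h import *
p=probe(582,79,ry=28)
E
```

```text
-45 56 z [38. 45. 48.] Y -28.0 28.0
-35 75 z [32. 49. 53.] Y -27.0 28.0
-25 76 z [42. 54. 59.] Y -26.0 28.0
-15 79 z [44. 60. 64.] Y -28.0 27.0
-5 69 z [50. 65. 68.] Y -27.0 28.0
5 83 z [50. 70. 74.] Y -28.0 28.0
15 43 z [53. 74. 77.] Y -24.0 27.0
25 5 z [ 81.  99. 116.] Y -28.0 5.0
```

>>> play_rows(
  dp=[
    [0, 0, 0],
    [0, 0, 0],
    [0, 0, 0],
    [0, 0, 0],
  ],
  yaw=[0, 0, 0, 0],
  gripper=0.3629,
)

```text
t: 15.12
ee_pos: [607.2, 75.4, 59.6]
orientation: [-0.16, -3.137, -0.0]
ft_force: [-0.1, 0.5, -1.3]
width: 56.1
grasp_force: 1.7
```

```bash
python3 - <<'E'
from h import *
p=probe(582,79,ry=28)
E
```

```text
-45 45 z [42. 45. 48.] Y -26.0 27.0
-35 74 z [34. 49. 53.] Y -27.0 28.0
-25 70 z [36. 54. 59.] Y -26.0 27.0
-15 81 z [41. 59. 63.] Y -28.0 28.0
-5 77 z [47. 65. 69.] Y -28.0 28.0
5 76 z [56. 70. 73.] Y -26.0 28.0
15 45 z [56. 74. 78.] Y -28.0 27.0
25 5 z [ 78. 109. 117.] Y -28.0 6.0
```

>>> play_rows(
  dp=[
    [0, 0, 0],
    [0, 0, 0],
    [0, 0, 0],
    [0, 0, 0],
  ],
  yaw=[0, 0, 0, 0],
  gripper=0.3627,
)

```text
t: 15.5
ee_pos: [607.2, 75.5, 59.7]
orientation: [0.16, 3.137, 0.0]
ft_force: [-0.6, 0.1, -1.3]
width: 55.9
grasp_force: 1.1
```

```bash
python3 - <<'E'
from h import *
p=probe(582,79,ry=28)
E
```

```text
-45 49 z [41. 46. 48.] Y -27.0 28.0
-35 74 z [36. 49. 54.] Y -27.0 28.0
-25 67 z [50. 55. 59.] Y -27.0 28.0
-15 76 z [41. 59. 63.] Y -26.0 28.0
-5 76 z [54. 64. 69.] Y -28.0 28.0
5 76 z [54. 70. 74.] Y -27.0 28.0
15 43 z [66. 75. 78.] Y -28.0 27.0
25 5 z [ 81. 103. 112.] Y -28.0 2.0
```

>>> play_rows(
  dp=[
    [0, 0, 4],
    [0, 0, 8],
    [0, 0, 8],
    [0, 0, 8],
    [0, 0, 8],
    [0, 0, 8],
    [0, 0, 4],
    [0, 0, 0],
  ],
  yaw=[0, 0, 0, 0, 0, 0, 0, 0],
  gripper=0.3629,
)

```text
t: 16.22
ee_pos: [608.0, 75.5, 109.2]
orientation: [0.16, 3.135, 0.001]
ft_force: [-0.4, -0.6, -1.5]
width: 56.0
grasp_force: 1.7
```

```bash
python3 - <<'E'
from h import *
p=probe(607,75,ry=28)
im=p['pixels'][120:270,170:320,::-1]; cv2.imwrite('pics/s3.png',cv2.resize(im,None,fx=4,fy=4,interpolation=cv2.INTER_CUBIC))
E
```

```text
-35 83 z [50. 60. 70.] Y -26.0 28.0
-25 100 z [67. 81. 92.] Y -27.0 28.0
-15 102 z [ 92. 102. 113.] Y -26.0 28.0
-5 49 z [112. 118. 129.] Y -28.0 28.0
```

View pics/s3.png

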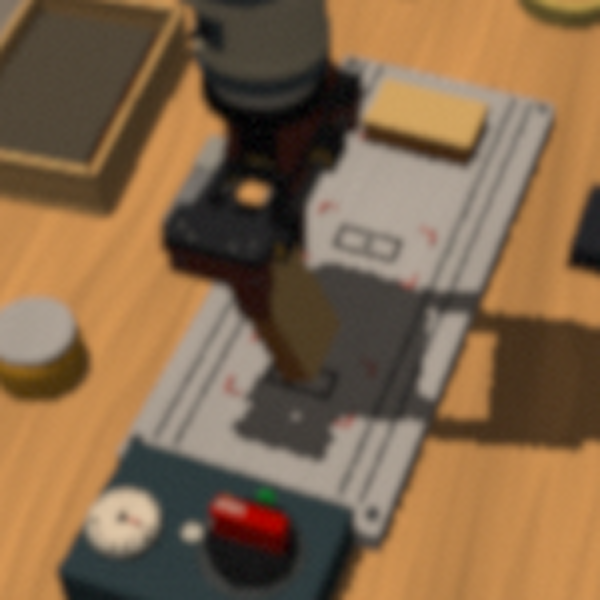

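>>> play_rows(
  dp=[
    [0, 0, -8],
    [0, 0, -8],
    [0, 0, -6],
    [0, 0, -2],
    [0, 0, 0],
  ],
  yaw=[0, 0, 0, 0, 0],
)

```text
t: 16.68
ee_pos: [606.5, 75.4, 82.4]
orientation: [-0.16, -3.136, 0.0]
ft_force: [0.2, -0.3, -0.9]
width: 55.8
grasp_force: 1.8
```

>>> play_rows(
  dp=[
    [-6, 0.6, 2],
    [-6, 0.6, 2],
    [-6, 0.6, 2],
    [-6, 0.6, 1],
    [-6, 0.6, 0],
    [-4, 0.4, 0],
    [0, 0, 0],
  ],
  yaw=[0, 0, 0, 0, 0, 0, 0],
)

```text
t: 17.27
ee_pos: [571.9, 79.0, 90.7]
orientation: [-0.16, -3.137, 0.0]
ft_force: [-1.1, 0.2, -0.6]
width: 56.0
grasp_force: 1.7
```

```bash
python3 - <<'E'
from h import *
p=probe(575,79,ry=28)
E
```

```text
-45 17 z [38. 43. 49.] Y -27.0 26.0
-35 90 z [42. 53. 63.] Y -28.0 28.0
-25 103 z [40. 72. 84.] Y -27.0 28.0
-15 84 z [51. 89. 98.] Y -28.0 28.0
-5 8 z [ 56.  88. 135.] Y -28.0 28.0
```

>>> play_rows(
  dp=[
    [0, 0, -6],
    [0, 0, -5],
    [0, 0, -4],
    [0, 0, -1],
    [0, 0, 0],
  ],
  yaw=[0, 0, 0, 0, 0],
)

```text
t: 17.73
ee_pos: [573.2, 78.9, 74.2]
orientation: [-0.16, -3.137, 0.0]
ft_force: [0.4, 0.7, -1.5]
width: 56.3
grasp_force: 1.8
```

>>> play_rows(
  dp=[
    [-6, 0.6, 2],
    [-6, 0.6, 2],
    [-6, 0.6, 2],
    [-6, 0.6, 1],
    [-6, 0.6, 0],
    [-3, 0.3, 0],
    [0, 0, 0],
  ],
  yaw=[0, 0, 0, 0, 0, 0, 0],
)

```text
t: 18.32
ee_pos: [539.1, 82.2, 81.7]
orientation: [-0.16, -3.137, 0.0]
ft_force: [-0.2, -0.2, -2.1]
width: 56.2
grasp_force: 1.8
```

```bash
python3 - <<'E'
from h import *
p=probe(540,79,ry=28)
E
```

```text
-35 61 z [41. 49. 55.] Y -25.0 27.0
-25 82 z [56. 65. 74.] Y -25.0 27.0
-15 52 z [ 75.  81. 142.] Y -27.0 27.0
5 11 z [121. 129. 139.] Y -27.0 -22.0
```

>>> play_rows(
  dp=[
    [0, 0, 6],
    [0, 0, 6],
    [0, 0, 3],
    [0, 0, 0],
  ],
  yaw=[0, 0, 0, 0],
)

```text
t: 18.7
ee_pos: [541.1, 82.2, 97.8]
orientation: [0.16, 3.135, 0.001]
ft_force: [0.7, 0.0, -0.9]
width: 55.9
grasp_force: 1.8
```

>>> play_rows(
  dp=[
    [0, 0, 0],
    [0, 0, 0],
    [0, 0, 0],
  ],
  yaw=[0, 0, 0],
  gripper=0.36265,
)

```text
t: 18.95
ee_pos: [540.1, 82.1, 96.5]
orientation: [-0.16, -3.137, 0.0]
ft_force: [-0.7, -0.1, -1.9]
width: 56.3
grasp_force: 1.0
```

```bash
python3 - <<'E'
from h import *
p=probe(540,79,ry=28)
E
```

```text
-35 58 z [57. 63. 70.] Y -25.0 26.0
-25 75 z [71. 79. 88.] Y -23.0 28.0
-15 62 z [ 87.  94. 102.] Y -27.0 27.0
-5 4 z [136. 142. 148.] Y -26.0 -25.0
5 6 z [ 56. 145. 147.] Y -27.0 27.0
```

>>> play_rows(
  dp=[
    [0, 0, 0],
    [0, 0, 0],
    [20, -2, 0],
    [34, -3.5, 0],
    [34, -3.5, 0],
    [34, -3.5, 0],
    [34, -3.5, 0],
    [30, -3.5, 0],
  ],
  yaw=[0, 0, 0, 0, 0, 0, 0, 0],
  gripper=0.37,
)

```text
t: 19.67
ee_pos: [728.0, 62.4, 96.5]
orientation: [0.16, 3.137, 0.0]
ft_force: [0.2, -0.9, -0.5]
width: 55.8
grasp_force: 23.3
```

>>> play_rows(
  dp=[
    [0, 0, 0],
    [0, 0, 0],
    [0, 0, 0],
  ],
  yaw=[0, 0, 0],
)

```text
t: 19.92
ee_pos: [724.8, 62.6, 95.7]
orientation: [-0.16, -3.135, 0.0]
ft_force: [-0.4, -0.6, -1.4]
width: 55.8
grasp_force: 23.3
```

```bash
python3 - <<'E'
from h import *
t=tool()[:3,3];print(t); p=probe(t[0],t[1],ry=28)
E
```

```text
[724.81692863  62.6284657   95.729188  ]
-35 68 z [55. 62. 68.] Y -27.0 27.0
-25 100 z [62. 77. 86.] Y -28.0 28.0
-15 112 z [ 76.  94. 107.] Y -28.0 28.0
-5 107 z [ 83. 112. 134.] Y -28.0 28.0
5 8 z [ 78. 131. 148.] Y -28.0 28.0
45 9 z [43. 45. 46.] Y 20.0 28.0
55 5 z [44. 46. 47.] Y 22.0 28.0
65 4 z [43. 45. 46.] Y 26.0 28.0
```

>>> play_rows(
  dp=[
    [4, 0, 0],
    [0, 0, -10],
    [0, 0, -12],
    [0, 0, -12],
    [0, 0, -4],
    [0, 0, 0],
    [0, 0, 0],
  ],
  yaw=[0, 0, 0, 0, 0, 0, 0],
)

```text
t: 20.55
ee_pos: [729.7, 62.6, 57.8]
orientation: [-0.16, -3.136, 0.0]
ft_force: [-0.1, 0.7, -0.7]
width: 56.1
grasp_force: 23.3
```

>>> play_rows(
  dp=[
    [-5, 0.5, 0],
    [-5, 0.5, 0],
    [-5, 0.5, 0],
    [-5, 0.5, 0],
    [-5, 0.5, 0],
    [-5, 0.5, 0],
    [-5, 0.5, 0],
    [0, 0, 0],
  ],
  yaw=[0, 0, 0, 0, 0, 0, 0, 0],
  gripper=0.364,
)

```text
t: 21.22
ee_pos: [693.9, 66.3, 58.7]
orientation: [-0.16, -3.136, 0.0]
ft_force: [0.1, -0.2, -1.7]
width: 56.0
grasp_force: 5.0
```

```bash
python3 - <<'E'
from h import *
t=tool()[:3,3];print(t); p=probe(t[0],t[1],ry=28,zlo=3)
E
```

```text
[693.87530891  66.27672077  58.66383173]
-75 52 z [20. 22. 24.] Y -26.0 28.0
-65 52 z [20. 22. 24.] Y -27.0 28.0
-55 52 z [20. 22. 25.] Y -28.0 28.0
-45 53 z [20. 22. 24.] Y -26.0 27.0
-35 53 z [20. 22. 24.] Y -28.0 28.0
-25 52 z [19. 22. 24.] Y -28.0 27.0
-15 67 z [18. 22. 99.] Y -28.0 27.0
-5 151 z [27. 52. 92.] Y -28.0 28.0
5 12 z [ 11.  33. 100.] Y -28.0 28.0
75 9 z [20. 45. 47.] Y -19.0 28.0
```

>>> play_rows(
  dp=[
    [-5, 0.5, -1],
    [-5, 0.5, -1],
    [-5, 0.5, -1],
    [-5, 0.5, -1],
    [-6, 0.6, -2],
    [-3, 0.3, -4],
    [-3, 0.3, -4],
    [0, 0, 0],
  ],
  yaw=[0, 0, 0, 0, 0, 0, 0, 0],
)

```text
t: 21.93
ee_pos: [662.2, 69.5, 44.4]
orientation: [-0.16, -3.137, -0.0]
ft_force: [0.6, 0.7, 1.0]
width: 56.2
grasp_force: 4.4
```

>>> play_rows(
  dp=[
    [-3, 0.3, -4],
    [-3, 0.3, -4],
    [-2, 0.2, -4],
    [0, 0, 0],
    [0, 0, 0],
  ],
  yaw=[0, 0, 0, 0, 0],
)

```text
t: 22.35
ee_pos: [654.4, 70.2, 32.3]
orientation: [-0.16, -3.136, 0.0]
ft_force: [-0.8, 0.7, 0.3]
width: 55.8
grasp_force: 4.4
```

```bash
python3 - <<'E'
from h import *
t=tool()[:3,3];print(t); p=probe(t[0],t[1],ry=28,zlo=28)
im=p['pixels'][120:270,170:320,::-1]; cv2.imwrite('pics/s4.png',cv2.resize(im,None,fx=4,fy=4,interpolation=cv2.INTER_CUBIC))
E
```

```text
[654.38074723  70.24916702  32.31375828]
-35 4 z [127. 131. 134.] Y -27.0 -25.0
-25 60 z [126. 130. 149.] Y -28.0 25.0
-15 11 z [ 48. 118. 148.] Y -27.0 24.0
-5 24 z [ 34.  82. 149.] Y -28.0 25.0
5 9 z [ 81. 145. 149.] Y -25.0 24.0
15 17 z [ 87.  92. 146.] Y -24.0 26.0
25 7 z [ 33.  86. 130.] Y -25.0 28.0
35 4 z [29. 31. 36.] Y 28.0 28.0
```

View pics/s4.png

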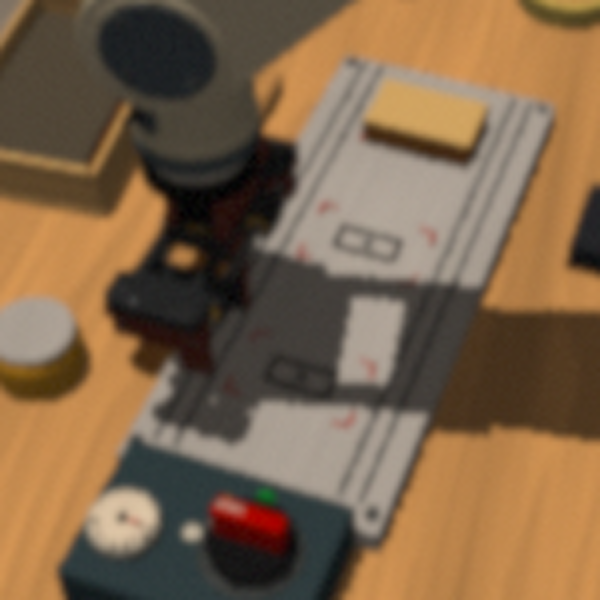

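>>> play_rows(
  dp=[
    [0, 0, 0],
    [0, 0, 0],
    [0, 0, 20],
    [0, 0, 25],
    [0, 0, 15],
    [0, 0, 0],
  ],
  yaw=[0, 0, 0, 0, 0, 0],
  gripper=0.37,
)

```text
t: 22.9
ee_pos: [657.6, 70.2, 96.0]
orientation: [0.16, 3.132, 0.001]
ft_force: [0.1, -0.3, -1.3]
width: 55.4
grasp_force: 20.2
```

>>> play_rows(
  dp=[
    [-20, 4, 0],
    [-30, 6, 0],
    [-30, 6, 0],
    [-13, 3, 0],
    [0, 0, 0],
    [0, 0, 0],
  ],
  yaw=[0, 0, 0, 0, 0, 0],
)

```text
t: 23.4
ee_pos: [561.8, 89.2, 92.1]
orientation: [-0.159, -3.137, 0.0]
ft_force: [-0.0, 0.5, -0.4]
width: 55.9
grasp_force: 20.2
```

```bash
python3 - <<'E'
from h import *
t=tool()[:3,3];print(t); p=probe(t[0],t[1],ry=28,zlo=28)
p=snap('wrist'); P=cloud(p,p['range_z']>0); m=(abs(P[:,1]-t[1])<20)&(P[:,2]>28)
for b in range(-40,100,10):
    k=m&(P[:,0]-t[0]>b)&(P[:,0]-t[0]<b+10)
    if k.sum()>20: print('wrist',b+5,k.sum(),np.percentile(P[k,2],[5,50,95]).round())
im=snap('side')['pixels'][120:270,170:320,::-1]; cv2.imwrite('pics/s5.png',cv2.resize(im,None,fx=4,fy=4,interpolation=cv2.INTER_CUBIC))
E
```

```text
[561.77420755  89.21575933  92.06893943]
5 4 z [145. 145. 147.] Y -27.0 -16.0
15 13 z [145. 148. 150.] Y -27.0 -12.0
25 4 z [ 94. 140. 144.] Y -26.0 28.0
35 7 z [65. 89. 96.] Y 26.0 28.0
45 5 z [82. 89. 98.] Y 22.0 28.0
55 5 z [68. 72. 81.] Y 11.0 28.0
wrist -25 6563 [187. 191. 192.]
wrist -15 480 [190. 199. 200.]
wrist -5 263 [139. 142. 143.]
wrist 5 1041 [122. 138. 143.]
wrist 15 2597 [107. 150. 152.]
wrist 25 749 [ 85. 151. 153.]
wrist 35 171 [66. 73. 80.]
```

View pics/s5.png

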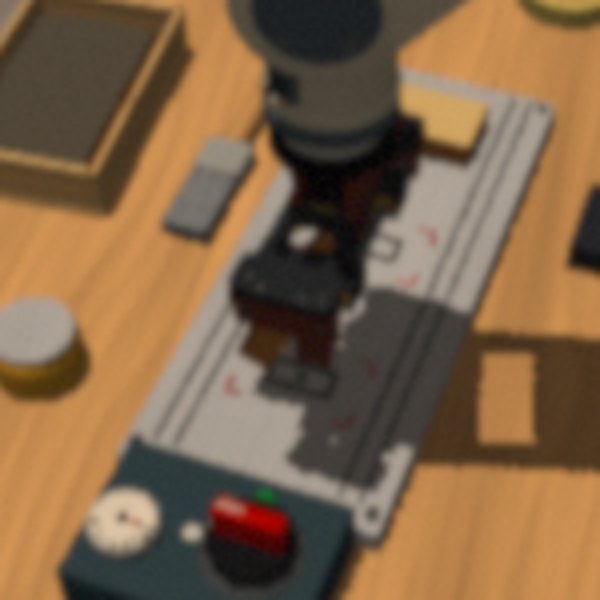

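>>> play_rows(
  dp=[
    [25, -2.6, 0],
    [25, -2.6, 0],
    [0, 0, -10],
    [0, 0, -10],
    [0, 0, -5],
    [0, 0, 0],
    [0, 0, 0],
  ],
  yaw=[0, 0, 0, 0, 0, 0, 0],
)

```text
t: 24.13
ee_pos: [610.9, 83.9, 66.7]
orientation: [-0.16, -3.135, 0.001]
ft_force: [-0.1, -0.7, -0.4]
width: 55.9
grasp_force: 20.2
```

>>> play_rows(
  dp=[
    [0, 0, -2],
    [0, 0, 0],
    [-6, 0.6, -3],
    [-6, 0.6, -4],
    [-6, 0.6, -5],
    [-6, 0.6, -5],
    [0, 0, 0],
  ],
  yaw=[0, 0, 0, 0, 0, 0, 0],
  gripper=0.3635,
)

```text
t: 24.72
ee_pos: [585.6, 86.5, 47.6]
orientation: [-0.16, -3.134, 0.001]
ft_force: [-1.4, 1.4, 1.3]
width: 55.9
grasp_force: 3.3
```

```bash
cat >> h.py <<'E'
def wprof(ry=15):
    t=tool()[:3,3]; print(t.round(1)); p=snap('wrist'); P=cloud(p,p['range_z']>0); m=(abs(P[:,1]-t[1])<ry)&(P[:,2]>10)&(P[:,2]<t[2]+45)
    for b in range(-60,110,10):
        k=m&(P[:,0]-t[0]>b)&(P[:,0]-t[0]<b+10)
        if k.sum()>20: print('wrist',b+5,k.sum(),np.percentile(P[k,2],[5,50,95]).round())
    return p
E
python3 - <<'E'
from h import *
wprof()
E
```

```text
[585.6  86.5  47.6]
wrist -55 1020 [22. 23. 24.]
wrist -45 986 [22. 23. 24.]
wrist -35 931 [22. 23. 24.]
wrist -25 912 [22. 23. 25.]
wrist -15 858 [22. 23. 24.]
wrist -5 831 [22. 23. 24.]
wrist 5 792 [22. 23. 25.]
wrist 15 760 [22. 23. 24.]
wrist 25 738 [22. 23. 25.]
wrist 35 699 [22. 23. 24.]
wrist 45 324 [22. 23. 24.]
```

```bash
python3 - <<'E'
from h import *
p=snap('wrist');s=snap('side')
im=np.hstack([p['pixels'],cv2.resize(s['pixels'][120:270,170:320],(384,384))])[:,:,::-1]
cv2.imwrite('pics/c6.png',cv2.resize(im,(790,338)))
E
```

```text
(no output)
```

View pics/c6.png

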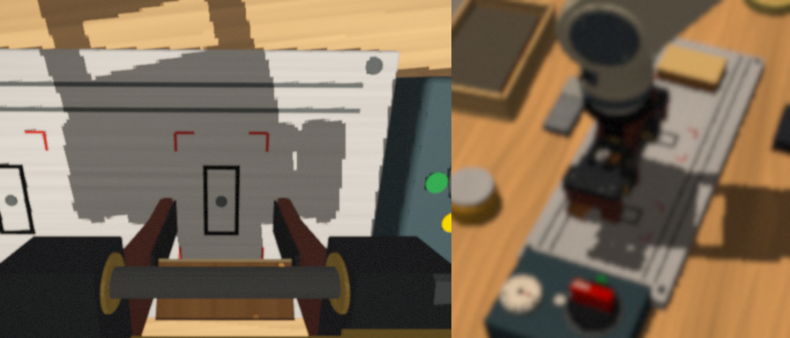

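```bash
python3 - <<'E'
from h import *
t=tool()[:3,3]; p=snap('wrist'); 
for v in range(280,384,6): print(v,[(w(p,u,v)-t).round().tolist()+p['pixels'][v,u].tolist() for u in (235,275)])
E
```

```text
280 [[34.0, -15.0, -25.0, 112, 108, 102], [37.0, 10.0, -26.0, 113, 108, 102]]
286 [[39.0, -15.0, -25.0, 112, 108, 101], [41.0, 9.0, -25.0, 112, 108, 102]]
292 [[30.0, -13.0, -5.0, 111, 96, 73], [34.0, 9.0, -8.0, 110, 96, 74]]
298 [[-2.0, -6.0, 51.0, 113, 84, 50], [-1.0, 9.0, 52.0, 113, 84, 51]]
304 [[-28.0, -1.0, 94.0, 52, 51, 49], [-28.0, 9.0, 95.0, 52, 53, 52]]
310 [[-28.0, -1.0, 96.0, 54, 54, 47], [-28.0, 8.0, 98.0, 57, 58, 55]]
316 [[-28.0, -0.0, 98.0, 58, 57, 54], [-27.0, 8.0, 98.0, 55, 55, 52]]
322 [[-27.0, -1.0, 98.0, 58, 59, 57], [-26.0, 8.0, 98.0, 57, 56, 54]]
328 [[-26.0, -1.0, 100.0, 55, 53, 50], [-25.0, 8.0, 99.0, 53, 55, 52]]
334 [[-24.0, -1.0, 99.0, 54, 53, 50], [-23.0, 8.0, 99.0, 56, 52, 50]]
340 [[10.0, -7.0, 59.0, 105, 72, 42], [11.0, 7.0, 59.0, 103, 71, 42]]
346 [[12.0, -7.0, 60.0, 111, 76, 44], [13.0, 7.0, 60.0, 110, 78, 43]]
352 [[13.0, -7.0, 62.0, 108, 73, 39], [15.0, 7.0, 61.0, 109, 74, 40]]
358 [[15.0, -8.0, 62.0, 108, 74, 41], [16.0, 7.0, 62.0, 107, 72, 40]]
364 [[16.0, -8.0, 63.0, 191, 149, 100], [18.0, 6.0, 64.0, 180, 141, 92]]
370 [[122.0, -26.0, -47.0, 235, 193, 135], [126.0, 3.0, -48.0, 237, 196, 137]]
376 [[128.0, -27.0, -48.0, 233, 192, 133], [130.0, 3.0, -47.0, 233, 192, 133]]
382 [[-19.0, -1.0, 107.0, 149, 117, 66], [-17.0, 7.0, 106.0, 151, 118, 68]]
```

>>> play_rows(
  dp=[
    [0, 0, 0],
    [0, 0, 0],
    [0, 0, 0],
    [0, 0, 0],
    [0, 0, 0],
    [0, 0, 0],
  ],
  yaw=[0, 0, 0, 0, 0, 0],
  gripper=0,
)

```text
t: 25.42
ee_pos: [588.2, 86.3, 48.7]
orientation: [0.16, 3.137, -0.0]
ft_force: [0.6, 0.8, 0.5]
width: 87.5
grasp_force: 0.0
```

>>> play_rows(
  dp=[
    [0, 0, 30],
    [0, 0, 40],
    [0, -20, 35],
    [0, -40, 5],
    [0, -40, 0],
    [0, -10, 0],
    [0, 0, 0],
    [0, 0, 0],
  ],
  yaw=[0, 0, 0, 0, 0, 0, 0, 0],
)

```text
t: 26.08
ee_pos: [587.9, -23.7, 158.4]
orientation: [-0.163, -3.137, -0.001]
ft_force: [0.4, 0.5, 0.6]
width: 87.7
grasp_force: 0.0
```

```bash
python3 - <<'E'
from h import *
print(tool()[:3,3].round(1)); p=snap('wrist'); blanks(p,35,60)
E
```

```text
[587.9 -23.7 158.4]
obj [  5 113  91 110] (array([ 555.8, -188.5]), array([90.3, 57.6]), -6.7) z 47.1 rgb [228. 200. 144.]
obj [346 116  84 108] (array([586.4,  87.5]), array([90.5, 57.4]), -6.1) z 46.9 rgb [111.  71.  44.]
obj [486 134  26 130] (array([623.6, 186.4]), array([112.4,  14.8]), 1.0) z 44.8 rgb [28. 34. 36.]
```

>>> play_rows(
  dp=[
    [0, -38, 0],
    [0, -40, 0],
    [0, -40, 0],
    [0, -40, 0],
    [-1, -10, 0],
    [0, 0, -30],
    [0, 0, -30],
    [0, 0, 0],
  ],
  yaw=[0, 0, 0, 0, 0, 0, 0, 0],
)

```text
t: 26.8
ee_pos: [583.7, -188.9, 93.3]
orientation: [-0.159, -3.129, -0.005]
ft_force: [-0.9, 0.6, -0.3]
width: 88.0
grasp_force: 0.0
```

>>> play_rows(
  dp=[
    [0, 0, 0],
    [0, 0, -25],
    [0, 0, -25],
    [0, 0, -15],
    [0, 0, -6],
    [0, 0, 0],
    [0, 0, 0],
  ],
  yaw=[0, 0, 0, 0, 0, 0, 0],
)

```text
t: 27.38
ee_pos: [588.3, -191.3, 29.1]
orientation: [0.159, 3.136, -0.001]
ft_force: [0.0, -0.5, 0.2]
width: 87.9
grasp_force: 0.0
```

>>> play_rows(
  dp=[
    [-1.5, 0, -4],
    [0, 0, 0],
    [0, 0, 0],
    [0, 0, 0],
    [0, 0, 0],
    [0, 0, 0],
    [0, 0, 0],
    [0, 0, 0],
  ],
  yaw=[0, 0, 0, 0, 0, 0, 0, 0],
  gripper=0.45,
)

```text
t: 28.05
ee_pos: [585.9, -191.8, 24.1]
orientation: [0.16, 3.137, -0.0]
ft_force: [-1.8, 0.6, 5.0]
width: 55.8
grasp_force: 30.0
```

>>> play_rows(
  dp=[
    [0, 0, 0],
    [0, 0, 0],
    [0, 0, 0],
    [0, 0, 0],
  ],
  yaw=[0, 0, 0, 0],
  gripper=0.3635,
)

```text
t: 28.38
ee_pos: [585.9, -191.8, 24.1]
orientation: [0.16, 3.137, -0.0]
ft_force: [-0.7, 0.1, 5.1]
width: 55.7
grasp_force: 3.5
```

>>> play_rows(
  dp=[
    [0, 0, 5],
    [-1, 0, 10],
    [-2, 0, 10],
    [-3, 0, 10],
    [0, 0, 0],
    [0, 0, 0],
  ],
  yaw=[0, 0, 0, 0, 0, 0],
)

```text
t: 28.88
ee_pos: [580.1, -191.9, 59.9]
orientation: [0.16, 3.136, -0.001]
ft_force: [0.6, 1.5, -0.3]
width: 55.9
grasp_force: 3.6
```

>>> play_rows(
  dp=[
    [0, 0, 0],
    [0, 0, 0],
    [0, 0, 0],
    [0, 0, 0],
  ],
  yaw=[0, 0, 0, 0],
  gripper=0.3631,
)

```text
t: 29.22
ee_pos: [579.4, -191.6, 58.2]
orientation: [-0.16, -3.137, -0.0]
ft_force: [-0.1, 0.0, -0.1]
width: 56.1
grasp_force: 2.4
```

```bash
python3 - <<'E'
from h import *
p=probe(556,-188,ry=28)
E
```

```text
-55 34 z [59. 74. 82.] Y -27.0 28.0
-45 46 z [62. 79. 82.] Y -26.0 28.0
-35 47 z [65. 80. 83.] Y -27.0 28.0
-25 45 z [61. 80. 82.] Y -24.0 28.0
-15 45 z [62. 80. 82.] Y -27.0 28.0
-5 46 z [60. 79. 82.] Y -26.0 28.0
5 47 z [65. 80. 83.] Y -28.0 28.0
15 17 z [50. 78. 92.] Y -27.0 27.0
```

>>> play_rows(
  dp=[
    [0, 0, 0],
    [0, 0, 0],
    [0, 0, 0],
    [0, 0, 0],
  ],
  yaw=[0, 0, 0, 0],
  gripper=0.36295,
)

```text
t: 29.6
ee_pos: [579.7, -191.6, 58.6]
orientation: [-0.16, -3.137, -0.0]
ft_force: [-0.7, -0.2, -0.8]
width: 56.0
grasp_force: 1.9
```

```bash
python3 - <<'E'
from h import *
p=probe(556,-188,ry=28)
E
```

```text
-55 27 z [58. 73. 80.] Y -27.0 27.0
-45 47 z [66. 79. 82.] Y -28.0 28.0
-35 44 z [63. 78. 82.] Y -28.0 28.0
-25 47 z [66. 79. 81.] Y -26.0 28.0
-15 49 z [59. 79. 82.] Y -26.0 28.0
-5 45 z [63. 79. 82.] Y -28.0 28.0
5 48 z [62. 80. 82.] Y -26.0 28.0
15 18 z [57. 79. 89.] Y -27.0 28.0
```

>>> play_rows(
  dp=[
    [0, 0, 0],
    [0, 0, 0],
    [0, 0, 0],
    [0, 0, 0],
  ],
  yaw=[0, 0, 0, 0],
  gripper=0.36285,
)

```text
t: 29.98
ee_pos: [579.6, -191.6, 58.7]
orientation: [-0.16, -3.137, 0.0]
ft_force: [-0.1, 0.5, 0.7]
width: 56.0
grasp_force: 1.6
```

```bash
python3 - <<'E'
from h import *
p=probe(556,-188,ry=28)
E
```

```text
-45 40 z [34. 45. 48.] Y -25.0 28.0
-35 53 z [34. 49. 53.] Y -28.0 28.0
-25 49 z [38. 54. 59.] Y -27.0 28.0
-15 48 z [38. 60. 63.] Y -26.0 28.0
-5 54 z [45. 65. 69.] Y -25.0 28.0
5 44 z [53. 70. 74.] Y -28.0 28.0
15 28 z [53. 74. 77.] Y -26.0 28.0
```

Swung at 1.6 N. Raise 50 as before so it follows gravity.

>>> play_rows(
  dp=[
    [0, 0, 4],
    [0, 0, 8],
    [0, 0, 8],
    [0, 0, 8],
    [0, 0, 8],
    [0, 0, 8],
    [0, 0, 8],
    [0, 0, 0],
  ],
  yaw=[0, 0, 0, 0, 0, 0, 0, 0],
)

```text
t: 30.7
ee_pos: [580.8, -192.1, 112.9]
orientation: [0.16, 3.135, -0.001]
ft_force: [0.8, 0.1, -0.7]
width: 55.9
grasp_force: 1.6
```

>>> play_rows(
  dp=[
    [0, 0, 0],
    [0, 0, 0],
    [0, 0, 0],
    [0, 0, 10],
    [0, 0, 20],
    [0, 0, 15],
    [0, 0, 0],
  ],
  yaw=[0, 0, 0, 0, 0, 0, 0],
  gripper=0.37,
)

```text
t: 31.28
ee_pos: [581.6, -192.3, 158.9]
orientation: [0.16, 3.133, -0.002]
ft_force: [0.5, 0.1, -0.2]
width: 56.1
grasp_force: 22.8
```

```bash
python3 - <<'E'
from h import *
t=tool()[:3,3];print(t);p=probe(t[0],t[1],ry=28,zhi=170)
E
```

```text
[ 581.56947286 -192.31547867  158.91133506]
-65 26 z [128. 131. 134.] Y -22.0 25.0
-55 52 z [121. 137. 142.] Y -27.0 28.0
-45 55 z [123. 144. 150.] Y -25.0 28.0
-35 53 z [132. 153. 157.] Y -27.0 28.0
-25 52 z [139. 161. 165.] Y -25.0 28.0
-15 36 z [162. 168. 170.] Y -27.0 28.0
15 4 z [ 47. 164. 166.] Y 17.0 27.0
```

>>> play_rows(
  dp=[
    [0, 0, -15],
    [0, 0, -20],
    [0, 0, -11],
    [0, 0, 0],
    [0, 0, 0],
  ],
  yaw=[0, 0, 0, 0, 0],
)

```text
t: 31.75
ee_pos: [578.8, -191.3, 108.5]
orientation: [-0.16, -3.135, -0.001]
ft_force: [-0.3, -0.1, -1.5]
width: 55.9
grasp_force: 22.8
```

>>> play_rows(
  dp=[
    [0, 0, 0],
    [0, 0, 0],
    [0, 0, 0],
    [0, 0, 0],
  ],
  yaw=[0, 0, 0, 0],
  gripper=0.3628,
)

```text
t: 32.08
ee_pos: [580.1, -191.8, 110.4]
orientation: [0.16, 3.136, -0.001]
ft_force: [-1.3, 1.3, -0.6]
width: 55.8
grasp_force: 1.4
```

```bash
python3 - <<'E'
from h import *
t=tool()[:3,3];p=probe(t[0],t[1],ry=28,zhi=170)
E
```

```text
-65 25 z [80. 84. 87.] Y -27.0 28.0
-55 43 z [84. 89. 95.] Y -25.0 28.0
-45 56 z [ 71.  96. 101.] Y -26.0 28.0
-35 52 z [ 93. 105. 109.] Y -27.0 28.0
-25 50 z [ 99. 112. 117.] Y -27.0 28.0
-15 52 z [ 98. 120. 124.] Y -27.0 28.0
-5 14 z [ 89. 126. 128.] Y -28.0 22.0
```

>>> play_rows(
  dp=[
    [0, 0, 0],
    [0, 0, 0],
    [0, 0, 0],
    [0, 0, 0],
  ],
  yaw=[0, 0, 0, 0],
  gripper=0.3627,
)

```text
t: 32.47
ee_pos: [579.7, -191.6, 109.7]
orientation: [0.16, 3.137, -0.0]
ft_force: [0.5, 1.0, -0.1]
width: 56.0
grasp_force: 1.1
```

```bash
python3 - <<'E'
from h import *
t=tool()[:3,3];p=probe(t[0],t[1],ry=28,zhi=170)
E
```

```text
-35 61 z [51. 62. 74.] Y -28.0 28.0
-25 60 z [59. 84. 93.] Y -26.0 27.0
-15 74 z [ 63. 102. 116.] Y -28.0 28.0
-5 25 z [ 74. 118. 126.] Y -26.0 28.0
```

>>> play_rows(
  dp=[
    [0, 0, 0],
    [0, 0, 0],
    [0, 0, 0],
    [0, 0, 10],
    [0, 0, 20],
    [0, 0, 20],
    [0, 0, 0],
  ],
  yaw=[0, 0, 0, 0, 0, 0, 0],
  gripper=0.37,
)

```text
t: 33.1
ee_pos: [582.1, -192.5, 164.0]
orientation: [0.16, 3.131, -0.003]
ft_force: [1.6, -0.3, -0.8]
width: 55.8
grasp_force: 22.5
```

>>> play_rows(
  dp=[
    [10, 17, 0],
    [17, 29, 0],
    [17, 29, 0],
    [17, 29, 0],
    [17, 29, 0],
    [17, 29, 0],
    [17, 29, 0],
    [17, 29, 0],
  ],
  yaw=[0, 0, 0, 0, 0, 0, 0, 0],
)

```text
t: 33.77
ee_pos: [709.0, 29.9, 159.2]
orientation: [-0.16, -3.137, 0.0]
ft_force: [0.2, -0.0, 0.6]
width: 55.7
grasp_force: 22.5
```

>>> play_rows(
  dp=[
    [15, 25, 0],
    [5, 9, 0],
    [0, 0, -20],
    [0, 0, -30],
    [0, 0, -10],
    [0, 0, 0],
    [0, 0, 0],
  ],
  yaw=[0, 0, 0, 0, 0, 0, 0],
)

```text
t: 34.35
ee_pos: [728.1, 61.7, 99.2]
orientation: [-0.161, -3.136, 0.0]
ft_force: [0.2, 0.8, 0.4]
width: 56.3
grasp_force: 22.5
```

```bash
python3 - <<'E'
from h import *
t=tool()[:3,3];print(t);p=probe(t[0],t[1],ry=28,zhi=170)
E
```

```text
[728.08059489  61.73304806  99.19902079]
-45 4 z [42. 43. 45.] Y -23.0 11.0
-35 100 z [42. 53. 64.] Y -26.0 28.0
-25 111 z [59. 73. 86.] Y -26.0 28.0
-15 116 z [ 83.  96. 132.] Y -28.0 28.0
-5 111 z [ 82. 116. 143.] Y -28.0 28.0
5 10 z [ 76. 122. 159.] Y -28.0 27.0
35 6 z [42. 43. 45.] Y 21.0 28.0
45 6 z [43. 44. 45.] Y 21.0 26.0
55 4 z [43. 45. 47.] Y 25.0 26.0
```

>>> play_rows(
  dp=[
    [2, 0, 0],
    [0, 0, -8],
    [0, 0, -10],
    [0, 0, -8],
    [0, 0, 0],
    [0, 0, 0],
  ],
  yaw=[0, 0, 0, 0, 0, 0],
)

```text
t: 34.9
ee_pos: [729.9, 62.3, 72.5]
orientation: [-0.16, -3.135, 0.0]
ft_force: [-0.0, 0.9, -0.4]
width: 55.6
grasp_force: 22.5
```

>>> play_rows(
  dp=[
    [-5, 0.5, 0],
    [-5, 0.5, 0],
    [-5, 0.5, 1],
    [-5, 0.5, 1],
    [-5, 0.5, 1],
    [-5, 0.5, 0],
    [-5, 0.5, 0],
    [0, 0, 0],
  ],
  yaw=[0, 0, 0, 0, 0, 0, 0, 0],
  gripper=0.364,
)

```text
t: 35.57
ee_pos: [694.4, 66.0, 76.7]
orientation: [-0.16, -3.136, 0.0]
ft_force: [-0.0, -0.4, -1.6]
width: 55.8
grasp_force: 4.9
```

```bash
python3 - <<'E'
from h import *
t=tool()[:3,3];print(t); p=probe(t[0],t[1],ry=28,zlo=3)
E
```

```text
[694.42829727  65.98600279  76.73008996]
-75 40 z [44. 46. 47.] Y -18.0 27.0
-65 20 z [43. 45. 48.] Y -17.0 26.0
-55 38 z [21. 23. 25.] Y -26.0 28.0
-45 51 z [20. 22. 25.] Y -28.0 27.0
-35 52 z [19. 22. 24.] Y -28.0 28.0
-25 50 z [20. 22. 25.] Y -27.0 28.0
-15 105 z [19. 28. 86.] Y -28.0 28.0
-5 167 z [ 42.  74. 103.] Y -28.0 28.0
5 18 z [ 10.  51. 134.] Y -28.0 28.0
15 9 z [18. 53. 77.] Y 27.0 28.0
65 4 z [10. 44. 45.] Y -28.0 26.0
75 9 z [ 4. 44. 46.] Y -23.0 28.0
```

>>> play_rows(
  dp=[
    [-5, 0.5, -1],
    [-5, 0.5, -1],
    [-5, 0.5, -1],
    [-5, 0.5, -2],
    [-5, 0.5, -2],
    [-5, 0.5, -3],
    [-5, 0.5, -4],
    [-4, 0.4, -4],
  ],
  yaw=[0, 0, 0, 0, 0, 0, 0, 0],
)

```text
t: 36.28
ee_pos: [656.1, 69.9, 58.8]
orientation: [0.16, 3.137, 0.0]
ft_force: [-1.7, -0.3, 4.2]
width: 55.7
grasp_force: 4.8
```

>>> play_rows(
  dp=[
    [0, 0, 0],
    [0, 0, 0],
    [0, 0, 0],
    [0, 0, 20],
    [0, 0, 25],
    [0, 0, 15],
    [0, 0, 0],
    [0, 0, 0],
  ],
  yaw=[0, 0, 0, 0, 0, 0, 0, 0],
  gripper=0.37,
)

```text
t: 36.95
ee_pos: [657.0, 69.7, 118.8]
orientation: [0.16, 3.136, 0.0]
ft_force: [0.6, -1.4, -1.1]
width: 55.9
grasp_force: 22.0
```

```bash
python3 - <<'E'
from h import *
t=tool()[:3,3]; print(t); p=snap('wrist'); 
for v in range(282,384,4): print(v,*[(w(p,u,v)-t).round().tolist()+p['pixels'][v,u].tolist() for u in (255,)])
E
```

```text
[656.99516369  69.70598908 118.84008902]
282 [5.0, 1.0, 28.0, 104, 69, 39]
286 [7.0, 0.0, 29.0, 107, 76, 42]
290 [9.0, 0.0, 28.0, 106, 71, 34]
294 [10.0, 0.0, 30.0, 108, 76, 42]
298 [12.0, -0.0, 31.0, 108, 73, 42]
302 [13.0, -0.0, 32.0, 63, 48, 36]
306 [-28.0, 4.0, 95.0, 48, 49, 49]
310 [-28.0, 4.0, 96.0, 53, 50, 50]
314 [-27.0, 4.0, 97.0, 51, 54, 52]
318 [-27.0, 4.0, 98.0, 55, 56, 53]
322 [-26.0, 4.0, 99.0, 58, 60, 55]
326 [-25.0, 4.0, 98.0, 51, 55, 50]
330 [-26.0, 4.0, 100.0, 56, 56, 53]
334 [-24.0, 4.0, 99.0, 53, 53, 50]
338 [-24.0, 4.0, 100.0, 133, 103, 76]
342 [157.0, -15.0, -118.0, 244, 203, 143]
346 [162.0, -15.0, -118.0, 236, 195, 137]
350 [166.0, -16.0, -117.0, 231, 191, 132]
354 [171.0, -16.0, -118.0, 243, 202, 141]
358 [176.0, -17.0, -118.0, 241, 200, 140]
362 [181.0, -17.0, -118.0, 232, 191, 132]
366 [186.0, -18.0, -118.0, 224, 184, 125]
370 [190.0, -18.0, -118.0, 236, 195, 136]
374 [194.0, -19.0, -117.0, 233, 193, 133]
378 [200.0, -19.0, -118.0, 227, 186, 129]
382 [-18.0, 3.0, 107.0, 153, 119, 69]
```

```bash
python3 - <<'E'
from h import *
t=tool()[:3,3]; p=snap('wrist'); 
for v in range(240,284,4): print(v,*[(w(p,u,v)-t).round().tolist()+p['pixels'][v,u].tolist() for u in (255,)])
E
```

```text
240 [49.0, -4.0, -117.0, 230, 189, 131]
244 [53.0, -4.0, -116.0, 235, 194, 135]
248 [57.0, -5.0, -117.0, 225, 185, 128]
252 [-5.0, 2.0, 21.0, 116, 88, 57]
256 [-4.0, 2.0, 21.0, 106, 71, 36]
260 [-2.0, 1.0, 23.0, 106, 72, 38]
264 [-0.0, 1.0, 23.0, 107, 72, 39]
268 [-74.0, 9.0, 163.0, 107, 71, 37]
272 [2.0, 1.0, 25.0, 105, 71, 37]
276 [3.0, 1.0, 27.0, 108, 72, 37]
280 [5.0, 1.0, 28.0, 107, 74, 40]
```

>>> play_rows(
  dp=[
    [-14, -21, 0],
    [-20, -31, 0],
    [-20, -31, 0],
    [-20, -31, 0],
    [-5.5, -9.5, 0],
    [0, 0, -15],
    [0, 0, 0],
    [0, 0, 0],
  ],
  yaw=[0, 0, 0, 0, 0, 0, 0, 0],
)

```text
t: 37.72
ee_pos: [576.3, -53.6, 102.3]
orientation: [-0.161, -3.135, -0.001]
ft_force: [-1.0, 0.5, -0.3]
width: 55.9
grasp_force: 22.0
```

>>> play_rows(
  dp=[
    [0, 0, -12],
    [0, 0, -9],
    [0, 0, -3],
    [0, 0, 0],
    [0, 0, 0],
  ],
  yaw=[0, 0, 0, 0, 0],
)

```text
t: 38.13
ee_pos: [577.0, -53.2, 79.0]
orientation: [-0.159, -3.137, -0.0]
ft_force: [0.3, 0.0, -0.6]
width: 55.8
grasp_force: 22.2
```

```bash
python3 - <<'E'
from h import *
t=tool()[:3,3]; print(t); p=snap('wrist'); 
for v in range(240,300,6): print(v,*[(w(p,u,v)-t).round().tolist() for u in (255,)])
E
```

```text
[577.00672002 -53.17496302  79.02911655]
240 [23.0, -1.0, -56.0]
246 [27.0, -2.0, -56.0]
252 [-6.0, 2.0, 22.0]
258 [-4.0, 1.0, 23.0]
264 [-2.0, 1.0, 25.0]
270 [1.0, 1.0, 26.0]
276 [4.0, 1.0, 26.0]
282 [5.0, 1.0, 29.0]
288 [7.0, 0.0, 30.0]
294 [9.0, 0.0, 31.0]
```

Position is right; release and look.

>>> play_rows(
  dp=[
    [0, 0, 0],
    [0, 0, 0],
    [0, 0, 0],
    [0, 0, 0],
    [0, 0, 0],
    [0, 0, 0],
    [0, 0, 0],
    [0, 0, 0],
  ],
  yaw=[0, 0, 0, 0, 0, 0, 0, 0],
  gripper=0,
)

```text
t: 38.85
ee_pos: [577.2, -53.8, 79.7]
orientation: [0.16, 3.137, -0.0]
ft_force: [-0.2, -1.0, -0.1]
width: 87.9
grasp_force: 0.0
```

>>> play_rows(
  dp=[
    [0, 0, 30],
    [0, 0, 40],
    [0, 20, 35],
    [0, 20, 5],
    [0, 0, 0],
    [0, 0, 0],
  ],
  yaw=[0, 0, 0, 0, 0, 0],
)

```text
t: 39.35
ee_pos: [577.2, -13.2, 190.2]
orientation: [0.158, 3.137, -0.0]
ft_force: [-0.4, -0.4, -0.4]
width: 87.8
grasp_force: 0.0
```

```bash
python3 - <<'E'
from h import *
print(tool()[:3,3].round(1)); p=snap('wrist'); blanks(p,32,60); save(p,'w7.png')
E
```

```text
[577.2 -13.2 190.2]
obj [453  89  59 171] (array([603.1, 197.2]), array([164.7,  46.8]), 5.4) z 50.7 rgb [69. 87. 88.]
obj [178 124  65  97] (array([569.8, -51.8]), array([89.9, 56.3]), -6.0) z 46.9 rgb [68. 47. 31.]
obj [327 126  73  98] (array([586.4,  87.3]), array([90.6, 56.7]), -6.1) z 46.9 rgb [114.  75.  48.]
obj [350 340  45  34] (array([790. ,  92.9]), array([54.6, 32.8]), 21.7) z 46.0 rgb [197. 191. 181.]
obj [110 360 134  24] (array([ 790.8, -121.1]), array([147.9,  22.8]), 81.9) z 44.0 rgb [99. 80. 55.]
```

View pics/w7.png

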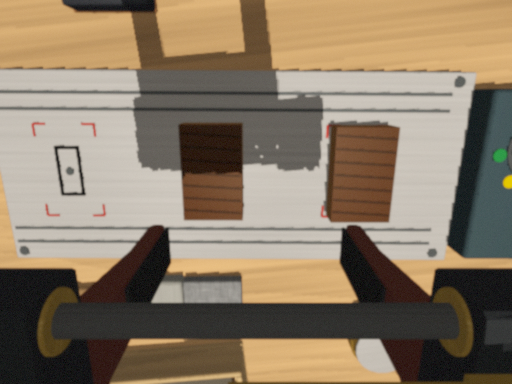

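```bash
python3 - <<'E'
from h import *
p=snap('wrist')
for n in ['zone_0']:
    for r in models.landmark_of(p,n)[:2]: print(r['conf'],r['location'],w(p,*r['location'],22))
m=red(p); m[:,115:]=0; m[:100]=0; m[240:]=0; v,u=np.nonzero(m); P=np.array([w(p,a,b,22) for a,b in zip(u,v)]); print(len(P),rect(P))
E
```

```text
0.6 [71.1, 172.1] [ 557.6708674 -193.0907947   22.       ]Traceback (most recent call last):
  File "<stdin>", line 5, in <module>
  File "h.py", line 21, in rect
    c,s,a=cv2.minAreaRect(P[:,:2].astype(np.float32));
                          ~^^^^^^
IndexError: too many indices for array: array is 1-dimensional, but 2 were indexed
```

>>> play_rows(
  dp=[
    [0, 30, 0],
    [0, 40, 0],
    [0, 40, 0],
    [0, 40, 0],
    [0, 40, 0],
    [0, 40, 0],
    [-1.5, 28, -15],
    [-1.5, 2, -15],
  ],
  yaw=[0, 0, 0, 0, 0, 0, 0, 0],
)

```text
t: 40.17
ee_pos: [574.6, 250.4, 158.9]
orientation: [0.156, 3.137, 0.002]
ft_force: [-1.2, -0.7, -0.3]
width: 87.9
grasp_force: 0.0
```

>>> play_rows(
  dp=[
    [0, 0, 0],
    [0, 0, 0],
    [0, 0, 0],
  ],
  yaw=[0, 0, 0],
)

```text
t: 40.42
ee_pos: [574.3, 245.0, 159.4]
orientation: [-0.162, -3.136, 0.001]
ft_force: [-0.1, 0.1, 0.4]
width: 88.2
grasp_force: 0.0
```

>>> play_rows(
  dp=[
    [0, 1, -20],
    [0, 1, -25],
    [0, 0, -22],
    [0, 0, -14],
    [0, 0, -5],
    [0, 0, 0],
    [0, 0, 0],
  ],
  yaw=[0, 0, 0, 0, 0, 0, 0],
)

```text
t: 41.0
ee_pos: [574.9, 248.0, 74.5]
orientation: [0.161, 3.137, 0.001]
ft_force: [-0.9, 0.2, 0.8]
width: 87.6
grasp_force: 0.0
```

>>> play_rows(
  dp=[
    [0, 0, 0],
    [0, 0, 0],
    [0, 0, 0],
    [0, 0, 0],
    [0, 0, 0],
    [0, 0, 0],
    [0, 0, 0],
    [0, 0, 0],
  ],
  yaw=[0, 0, 0, 0, 0, 0, 0, 0],
  gripper=1,
)

```text
t: 41.67
ee_pos: [574.1, 248.3, 73.7]
orientation: [-0.16, -3.138, -0.0]
ft_force: [0.3, 0.3, -0.7]
width: 38.1
grasp_force: 0.0
```

>>> play_rows(
  dp=[
    [0, 0, 0],
    [0, 0, 0],
    [0, 0, 0],
    [0, 0, 0],
    [0, 0, 0],
    [0, 0, 0],
    [0, 0, 0],
    [0, 0, 0],
  ],
  yaw=[0, 0, 0, 0, 0, 0, 0, 0],
)

```text
t: 42.33
ee_pos: [573.9, 246.5, 73.6]
orientation: [-0.16, -3.137, 0.004]
ft_force: [-0.6, -8.2, 2.5]
width: 13.8
grasp_force: 30.0
```

```bash
python3 - <<'E'
from h import *
T=tool();print(T[:3,3],np.degrees(np.arctan2(T[1,1],T[0,1])),ctrl.get_obs()['width'])
p=snap('top'); blanks(p,38,60)
P=cloud(p,p['range_z']>0)
for c in [(572,-54),(588,86)]:
    k=(abs(P[:,0]-c[0])<70)&(abs(P[:,1]-c[1])<60)&(P[:,2]>38)&(P[:,2]<55); print(c,k.sum(),rect(P[k]))
E
```

```text
[573.87375206 246.48124569  73.60968954] 84.16996610487836 13.8308822993747
(572, -54) 492 (array([568.9, -52.1]), array([89.7, 55.7]), -5.8)
(588, 86) 458 (array([575., 121.]), array([91.4, 55.2]), -5.2)
```

>>> play_rows(
  dp=[
    [0, 0, 0],
    [0, 0, 0],
    [0, 0, 0],
    [0, 0, 0],
    [0, 0, 0],
    [0, 0, 0],
  ],
  yaw=[0, 0, 0, 0, 0, 0],
  gripper=0,
)

```text
t: 42.88
ee_pos: [574.1, 248.4, 73.6]
orientation: [-0.16, -3.138, -0.0]
ft_force: [-0.2, 1.0, 0.5]
width: 50.0
grasp_force: 0.0
```

>>> play_rows(
  dp=[
    [0, 0, 20],
    [0, 0, 30],
    [0, 0, 30],
    [0, 0, 20],
    [0, -35, 15],
    [0, -40, 0],
    [0, -40, 0],
    [0, -40, 0],
  ],
  yaw=[0, 0, 0, 0, 0, 0, 0, 0],
)

```text
t: 43.55
ee_pos: [574.1, 92.1, 189.3]
orientation: [0.158, 3.136, 0.0]
ft_force: [0.4, -0.3, -0.7]
width: 87.5
grasp_force: 0.0
```

>>> play_rows(
  dp=[
    [0, -40, 0],
    [0, -20, 0],
    [0, 0, 0],
    [0, 0, 0],
    [0, 0, 0],
  ],
  yaw=[0, 0, 0, 0, 0],
)

```text
t: 43.97
ee_pos: [574.2, 33.9, 188.7]
orientation: [0.16, 3.137, 0.001]
ft_force: [-0.8, 0.1, 1.0]
width: 87.9
grasp_force: 0.0
```

```bash
python3 - <<'E'
from h import *
print(tool()[:3,3].round(1)); p=snap('wrist'); blanks(p,36,49.3)
P=cloud(p,p['range_z']>0); k=(abs(P[:,0]-578)<65)&(P[:,1]>70)&(P[:,1]<165)&(P[:,2]>36)&(P[:,2]<55); print(rect(P[k]))
save(p,'w8.png')
E
```

```text
[574.2  33.9 188.7]
obj [408  98  38 168] (array([598.1, 189.7]), array([158.7,   8.2]), -8.3) z 43.9 rgb [28. 35. 36.]
obj [316 120  71  98] (array([575.8, 122.5]), array([90.4, 56.8]), -5.9) z 46.9 rgb [122.  81.  53.]
obj [125 133  71  97] (array([570. , -51.8]), array([90.6, 56.8]), -5.8) z 46.9 rgb [83. 52. 30.]
obj [310 340  60  41] (array([784.7, 105.7]), array([62.5, 54.4]), 83.1) z 46.0 rgb [203. 197. 187.]
obj [110 370  93  14] (array([790.6, -98.6]), array([103. ,  18.3]), 80.4) z 42.3 rgb [100.  80.  54.]
(array([575.8, 122.5]), array([90.4, 56.8]), -5.9)
```

View pics/w8.png

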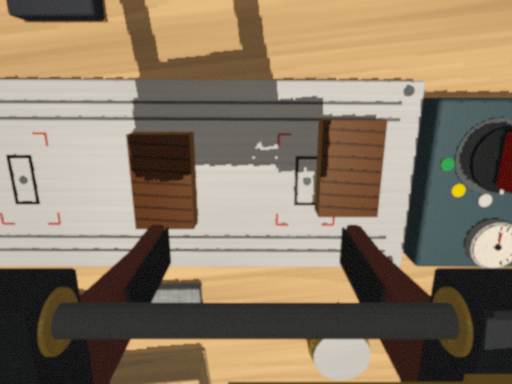

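>>> play_rows(
  dp=[
    [0.8, 30, 0],
    [0.8, 35, -15],
    [0, 23.6, -25],
    [0, 0, -30],
    [0, 0, -30],
    [0, 0, -20],
    [0, 0, 0],
    [0, 0, 0],
  ],
  yaw=[0, 0, 0, 0, 0, 0, 0, 0],
  gripper=0.15,
)

```text
t: 44.68
ee_pos: [574.9, 123.1, 67.9]
orientation: [-0.157, -3.135, 0.001]
ft_force: [-0.2, -1.0, 0.6]
width: 74.8
grasp_force: 0.0
```

>>> play_rows(
  dp=[
    [0, 0, -20],
    [0, 0, -15],
    [0, 0, -6],
    [0, 0, 0],
    [0, 0, 0],
  ],
  yaw=[0, 0, 0, 0, 0],
)

```text
t: 45.1
ee_pos: [576.6, 122.2, 28.9]
orientation: [0.16, 3.136, 0.001]
ft_force: [1.1, 0.3, -0.3]
width: 74.6
grasp_force: 0.0
```

>>> play_rows(
  dp=[
    [0, 0, -3],
    [0, 0, 0],
    [0, 0, 0],
    [0, 0, 0],
    [0, 0, 0],
    [0, 0, 0],
    [0, 0, 0],
  ],
  yaw=[0, 0, 0, 0, 0, 0, 0],
  gripper=0.45,
)

```text
t: 45.68
ee_pos: [576.1, 121.9, 25.3]
orientation: [0.16, 3.137, 0.0]
ft_force: [-0.5, -0.1, 6.5]
width: 56.0
grasp_force: 30.0
```

>>> play_rows(
  dp=[
    [0, 0, 6],
    [0, 0, 0],
    [3.5, -12, 0],
    [4, -12, 0],
    [4, -13, 0],
    [0, 0, 0],
    [0, 0, 0],
    [0, 0, 0],
  ],
  yaw=[0, 0, 0, 0, 0, 0, 0, 0],
)

```text
t: 46.35
ee_pos: [587.2, 84.2, 30.5]
orientation: [-0.162, -3.137, 0.0]
ft_force: [0.4, 0.6, -0.6]
width: 56.1
grasp_force: 30.0
```

```bash
python3 - <<'E'
from h import *
print(tool()[:3,3].round(1))
E
```

```text
[587.2  84.2  30.5]
```

Lower, open, retreat and look again.

>>> play_rows(
  dp=[
    [0, 1, -3],
    [0, 0, -2],
    [0, 0, 0],
    [0, 0, 0],
  ],
  yaw=[0, 0, 0, 0],
)

```text
t: 46.68
ee_pos: [587.0, 86.2, 25.4]
orientation: [-0.159, -3.137, 0.0]
ft_force: [-0.2, 0.6, -1.1]
width: 55.9
grasp_force: 30.0
```

>>> play_rows(
  dp=[
    [0, 0, 0],
    [0, 0, 0],
    [0, 0, 0],
    [0, 0, 0],
    [0, 0, 15],
    [0, 0, 30],
    [0, 0, 40],
    [0, 0, 40],
  ],
  yaw=[0, 0, 0, 0, 0, 0, 0, 0],
  gripper=0,
)

```text
t: 47.35
ee_pos: [586.3, 85.7, 151.2]
orientation: [-0.16, -3.135, 0.001]
ft_force: [1.3, -0.1, -0.2]
width: 87.5
grasp_force: 0.0
```

>>> play_rows(
  dp=[
    [0, -20, 10],
    [0, -20, 10],
    [0, 0, 0],
    [0, 0, 0],
    [0, 0, 0],
  ],
  yaw=[0, 0, 0, 0, 0],
)

```text
t: 47.77
ee_pos: [586.9, 46.1, 170.1]
orientation: [-0.161, -3.137, -0.0]
ft_force: [-0.9, -0.1, -1.1]
width: 87.5
grasp_force: 0.0
```

```bash
python3 - <<'E'
from h import *
print(tool()[:3,3].round(1)); p=snap('wrist'); blanks(p,36,49.3)
E
```

```text
[586.9  46.1 170.1]
obj [404  84  96 181] (array([591.1, 193.1]), array([165.8,  48.3]), -23.7) z 44.3 rgb [30. 37. 38.]
obj [100 123  77 103] (array([570.1, -51.9]), array([90.6, 57.1]), -5.9) z 46.9 rgb [84. 52. 29.]
obj [268 125  69 103] (array([586.5,  87.2]), array([90. , 56.4]), -5.8) z 46.9 rgb [52. 34. 24.]
obj [300 340  64  42] (array([779.3, 106.8]), array([64.1, 52.7]), 85.6) z 46.0 rgb [209. 203. 193.]
```

>>> play_rows(
  dp=[
    [-2, 30, 0],
    [-2, 40, 0],
    [-2, 40, 0],
    [-3, 40, 0],
    [-3.5, 40, 0],
    [0, 11, -10],
    [0, 0, 0],
    [0, 0, 0],
  ],
  yaw=[0, 0, 0, 0, 0, 0, 0, 0],
)

```text
t: 48.48
ee_pos: [573.4, 247.1, 158.9]
orientation: [-0.156, -3.135, 0.003]
ft_force: [-0.3, -1.0, 0.1]
width: 87.6
grasp_force: 0.0
```

>>> play_rows(
  dp=[
    [0, 0, -20],
    [0, 0, -25],
    [0, 0, -22],
    [0, 0, -14],
    [0, 0, -5],
    [0, 0, 0],
    [0, 0, 0],
  ],
  yaw=[0, 0, 0, 0, 0, 0, 0],
)

```text
t: 49.07
ee_pos: [575.3, 246.3, 75.2]
orientation: [0.162, 3.137, 0.0]
ft_force: [0.2, 0.3, -0.1]
width: 88.0
grasp_force: 0.0
```

>>> play_rows(
  dp=[
    [0, 0, 0],
    [0, 0, 0],
    [0, 0, 0],
    [0, 0, 0],
    [0, 0, 0],
    [0, 0, 0],
    [0, 0, 0],
    [0, 0, 0],
  ],
  yaw=[0, 0, 0, 0, 0, 0, 0, 0],
  gripper=1,
)

```text
t: 49.73
ee_pos: [574.7, 246.9, 74.7]
orientation: [-0.16, -3.137, 0.0]
ft_force: [-0.7, -0.6, -0.0]
width: 37.9
grasp_force: 0.0
```

>>> play_rows(
  dp=[
    [0, 0, 0],
    [0, 0, 0],
    [0, 0, 0],
    [0, 0, 0],
    [0, 0, 0],
    [0, 0, 0],
    [0, 0, 0],
    [0, 0, 0],
  ],
  yaw=[0, 0, 0, 0, 0, 0, 0, 0],
)

```text
t: 50.4
ee_pos: [574.6, 246.3, 74.6]
orientation: [-0.16, -3.137, 0.001]
ft_force: [-0.8, -4.7, 2.6]
width: 13.7
grasp_force: 30.0
```

```bash
python3 - <<'E'
from h import *
T=tool();print(T[:3,3],np.degrees(np.arctan2(T[1,1],T[0,1])),ctrl.get_obs()['width'])
p=snap('top'); P=cloud(p,p['range_z']>0)
for c in [(572,-54),(588,86)]:
    k=(abs(P[:,0]-c[0])<70)&(abs(P[:,1]-c[1])<60)&(P[:,2]>38)&(P[:,2]<55); print(c,k.sum(),rect(P[k]))
E
```

```text
[574.64648132 246.34751133  74.63254963] 84.15135297510538 13.712246315483402
(572, -54) 493 (array([569.5, -52.2]), array([91.4, 55.9]), -6.0)
(588, 86) 498 (array([585.2,  86.6]), array([90.5, 56.4]), -6.0)
```

Blanks in place. Push 10 and turn −80°.

>>> play_rows(
  dp=[
    [0, 0, -3],
    [0, 0, -3],
    [0, 0, -2],
    [0, 0, -2],
    [0, 0, 0],
    [0, 0, 0],
  ],
  yaw=[0, 0, 0, 0, 0, 0],
)

```text
t: 50.95
ee_pos: [574.7, 246.4, 65.3]
orientation: [-0.16, -3.137, 0.001]
ft_force: [-1.8, -6.2, 8.5]
width: 14.0
grasp_force: 30.0
```

>>> play_rows(
  dp=[
    [0, 0, 0],
    [0, 0, 0],
    [0, 0, 0],
    [0, 0, 0],
    [0, 0, 0],
    [0, 0, 0],
    [0, 0, 0],
    [0, 0, 0],
  ],
  yaw=[-5, -5, -5, -5, -5, -5, -5, -5],
)

```text
t: 51.62
ee_pos: [574.7, 246.3, 65.5]
orientation: [1.23, 2.891, -0.001]
ft_force: [-2.4, -6.2, 9.3]
width: 13.7
grasp_force: 30.0
```

>>> play_rows(
  dp=[
    [0, 0, 0],
    [0, 0, 0],
    [0, 0, 0],
    [0, 0, 0],
    [0, 0, 0],
    [0, 0, 0],
    [0, 0, 0],
    [0, 0, 0],
  ],
  yaw=[-5, -5, -5, -5, -5, -5, -5, -5],
)

```text
t: 52.28
ee_pos: [574.7, 246.3, 65.5]
orientation: [2.144, 2.296, -0.001]
ft_force: [-2.8, -7.0, 8.7]
width: 13.9
grasp_force: 30.0
```

>>> play_rows(
  dp=[
    [0, 0, 0],
    [0, 0, 0],
    [0, 0, 0],
  ],
  yaw=[0, 0, 0],
)

```text
t: 52.53
ee_pos: [574.7, 246.3, 65.5]
orientation: [2.139, 2.3, -0.001]
ft_force: [-2.6, -6.8, 9.0]
width: 13.7
grasp_force: 30.0
```

```bash
python3 - <<'E'
from h import *
T=tool();print(T[:3,3],np.degrees(np.arctan2(T[1,1],T[0,1])),ctrl.get_obs()['moment'])
E
```

```text
[574.72636431 246.29323265  65.48056465] 4.151186656284734 [-1.29965969  0.41927209 -0.0615584 ]
```

>>> play_rows(
  dp=[
    [0, 0, 3],
    [0, 0, 3],
    [0, 0, 3],
    [0, 0, 0],
    [0, 0, 0],
  ],
  yaw=[0, 0, 0, 0, 0],
)

```text
t: 52.95
ee_pos: [574.7, 246.3, 74.2]
orientation: [2.139, 2.3, -0.001]
ft_force: [-1.6, -6.8, 5.8]
width: 14.0
grasp_force: 30.0
```

>>> play_rows(
  dp=[
    [0, 0, 0],
    [0, 0, 0],
    [0, 0, 0],
    [0, 0, 0],
    [0, 0, 0],
    [0, 0, 0],
    [0, 0, 0],
    [0, 0, 0],
  ],
  yaw=[0, 0, 0, 0, 0, 0, 0, 0],
  gripper=0,
)

```text
t: 53.62
ee_pos: [574.8, 246.9, 73.6]
orientation: [-2.14, -2.3, -0.0]
ft_force: [-0.2, -0.6, -0.2]
width: 63.6
grasp_force: 0.0
```

>>> play_rows(
  dp=[
    [0, 0, 20],
    [0, 0, 30],
    [0, 0, 40],
    [0, 0, 40],
    [0, 0, 40],
    [0, 0, 20],
    [0, 0, 0],
    [0, 0, 0],
  ],
  yaw=[0, 0, 0, 0, 0, 0, 0, 0],
)

```text
t: 54.28
ee_pos: [575.3, 247.1, 265.0]
orientation: [2.139, 2.3, 0.004]
ft_force: [0.3, -0.5, 0.0]
width: 87.5
grasp_force: 0.0
```

```bash
python3 - <<'E'
from h import *
print(tool()[:3,3].round(1)); p=snap('wrist');save(p,'w9.png')
S=cloud(p,red(p)); S=S[(np.hypot(S[:,0]-574,S[:,1]-247)<40)&(S[:,2]<105)]; print('bar',rect(S[S[:,2]>np.median(S[:,2])-3]),np.median(S[:,2]))
p=snap('top'); P=cloud(p,p['range_z']>0)
for c in [(572,-54),(588,86)]:
    k=(abs(P[:,0]-c[0])<70)&(abs(P[:,1]-c[1])<60)&(P[:,2]>38)&(P[:,2]<55); print(c,k.sum(),rect(P[k]))
E
```

```text
[575.3 247.1 265. ]
bar (array([574.4, 247.5]), array([47. , 13.2]), -86.1) 94.70881143449145
(572, -54) 495 (array([569.2, -52.2]), array([91.2, 55.9]), -5.9)
(588, 86) 494 (array([585.5,  86.5]), array([90.2, 56.7]), -5.6)
```

View pics/w9.png

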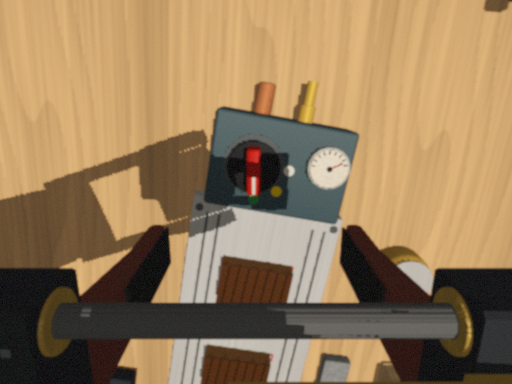

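The selector points to green, with its bar top at the sprung-out height of about 94.7 mm. Both blanks lie dark face up on their places.

```bash
python3 -c "
from h import *
print(ticket.close_job())"
```

```text
the job is handed in; nothing more can be done
None
```

I handed the job in: both blanks present lie dark face up, about 2–4 mm off the centres of places 1 and 2. One was knocked aside mid-run and I set it back before the vacuum went on; the selector is at full vacuum (green), sprung out, and the verdict was not shown.

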